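Stack the four-piece bisque jar on the round bat

TASK

Put the four-piece unglazed clay stacking jar together on the round plaster bat: the round crock with two lugs in the middle of the bat, then the square tier on the crock, then the small round tier on the square one, and last the lid with the knob on top, each upright with its foot fully seated in the mouth below. Set every piece down gently, never dropping one or knocking it over, and leave the mug, the tumbler and the bowl where they stand.

Things in the scene. Friction and masses are not known exactly. Their poses are not given: they have to be found in the camera images.
- crock: Bottom piece: round open crock of buff bisque clay, 68 mm in diameter, 50 mm tall, about 0.28 kg; mouth 52 mm wide, 42 mm deep. Two lugs at its own +y and -y (22 mm wide, reaching 46 mm from the axis, 28 to 40 mm up): grip it across its x axis, between the lugs, which point within 40 degrees of world y. Origin at the centre of its underside, z up.
- square_tier: Second piece: square open tier of bisque clay, 58 x 58 mm, 62 mm tall in all, about 0.26 kg, on a round foot 45 mm wide and 7 mm tall; round mouth in the top 40 mm wide, 45 mm deep. x, y square to its flat sides. Origin at the centre of its underside, z up. Seated, its shoulder is on the crock's rim, its origin 43 mm above the crock's (3.5 mm play all round the foot).
- round_tier: Third piece: small round open tier of bisque clay, 50 mm in diameter, 47 mm tall in all, about 0.13 kg, on a foot 33 mm wide and 7 mm tall; mouth in the top 32 mm wide, over 30 mm deep. Origin at the centre of its underside, z up. Seated, its origin is 55 mm above the square tier's origin (3.5 mm play all round the foot).
- lid: Top piece: lid of bisque clay, about 0.07 kg: foot 25 mm wide and 7 mm tall, flange 50 mm wide from 7 to 12 mm, sloping in to 18 mm, knob 18 mm wide from 22 to 42 mm up (grip it with the fingertips). Origin at the centre of its underside, z up; it stands knob up. Seated, its origin is 40 mm above the round tier's origin (3.5 mm play all round the foot).
- round_bat: The place for the stack: fixed round white plaster bat, 150 mm in diameter, 15 mm thick, with a thin grey circle 92 mm in diameter around its middle. Origin at the centre of its underside, z up; to the robot's left or right.
- ware_board: Bystander: fixed square plywood board, 150 x 150 mm, 15 mm thick, on the other side from the bat; the bowl stands on it. Origin at the centre of its underside, z up.
- mug: Bystander: loose white glazed mug, 68 mm in diameter, 75 mm tall, handle at its own +y (reaches about 60 mm from the axis). Origin at the centre of its underside, z up.
- tumbler: Bystander: loose white glazed cup without handle, 72 mm across the rim, 85 mm tall. Origin at the centre of its underside, z up.
- bowl: Bystander: loose blue glazed bowl, 110 mm across, 45 mm tall, on the plywood board. Origin at the centre of its underside, z up.

How it is judged:
On the way, in this order (a step that is already met when the one before it is completed fails the run):
1. the crock stands upright, centred on the round bat, let go (horizontal distance between crock and round_bat below 0.015 m and z of crock in the frame of round_bat between 0.012 and 0.018 m and angle between crock's own z axis and vertical below 0.08 rad and contact force between the fingers and crock below 0.05 N and linear speed of crock below 0.03 m/s), for 0.2 s.
2. the square tier is seated in the crock's mouth, let go (horizontal distance between square_tier and crock below 0.006 m and z of square_tier in the frame of crock between 0.04 and 0.046 m and angle between square_tier's own z axis and vertical below 0.08 rad and contact force between the fingers and square_tier below 0.05 N and linear speed of square_tier below 0.03 m/s), for 0.2 s.
3. the round tier is seated in the square tier's mouth, let go (horizontal distance between round_tier and square_tier below 0.006 m and z of round_tier in the frame of square_tier between 0.052 and 0.058 m and angle between round_tier's own z axis and vertical below 0.08 rad and contact force between the fingers and round_tier below 0.05 N and linear speed of round_tier below 0.03 m/s), for 0.2 s.
4. the lid is seated in the round tier's mouth, let go (horizontal distance between lid and round_tier below 0.006 m and z of lid in the frame of round_tier between 0.037 and 0.043 m and angle between lid's own z axis and vertical below 0.08 rad and contact force between the fingers and lid below 0.05 N and linear speed of lid below 0.03 m/s), for 0.2 s.
At the end, for the whole second after the job is handed in: The crock stands on the bat within 15 mm of its centre; the square tier is in the crock, the round tier in the square tier and the lid in the round tier, each within 6 mm of the axis of the piece below, within 3 mm of its seated height and within 0.08 rad of upright; all released and at rest (horizontal distance between crock and round_bat below 0.015 m and z of crock in the frame of round_bat between 0.012 and 0.018 m and angle between each of crock, square_tier, round_tier, lid's own z axis and vertical below 0.08 rad and horizontal distance between square_tier and crock below 0.006 m and z of square_tier in the frame of crock between 0.04 and 0.046 m and horizontal distance between round_tier and square_tier below 0.006 m and z of round_tier in the frame of square_tier between 0.052 and 0.058 m and horizontal distance between lid and round_tier below 0.006 m and z of lid in the frame of round_tier between 0.037 and 0.043 m and linear speed of each of crock, square_tier, round_tier, lid below 0.02 m/s and angular speed of each of crock, square_tier, round_tier, lid below 0.2 rad/s); the robot touches nothing.
It fails at once if a piece of the jar is dropped or knocked over (moves faster than 0.5 m/s while the fingers do not touch it) ((linear speed of crock above 0.5 m/s and contact force between the fingers and crock below 0.05 N) or (linear speed of square_tier above 0.5 m/s and contact force between the fingers and square_tier below 0.05 N) or (linear speed of round_tier above 0.5 m/s and contact force between the fingers and round_tier below 0.05 N) or (linear speed of lid above 0.5 m/s and contact force between the fingers and lid below 0.05 N)).
It fails at once if the mug is pushed more than 25 mm or tipped (distance of mug from where it was at the start of the episode above 0.025 m or angle between mug's own z axis and vertical above 0.3 rad).
It fails at once if the tumbler is pushed more than 25 mm or tipped (distance of tumbler from where it was at the start of the episode above 0.025 m or angle between tumbler's own z axis and vertical above 0.3 rad).
It fails at once if the bowl is pushed more than 25 mm or tipped (distance of bowl from where it was at the start of the episode above 0.025 m or angle between bowl's own z axis and vertical above 0.3 rad).
It also fails if it takes over 115 s, if anything falls off the work surface, if the arm or the gripper's body presses on something with over 40 N, if the wrist force passes 120 N, or if a joint passes its speed limit or range.

ROBOT

A 7-joint arm with a two-finger parallel gripper is mounted at the origin on the work surface. World frame = base frame: x ahead of the robot, y to its left, z up, the work surface at z = 0. Lengths are in m, angles in rad, forces in N, time in s.
With the tool pointing down it reaches from about 0.4 to 0.85 m from the base axis. Payload 10.4 kg.
Tool frame: the origin (TCP) lies at the very end of the fingers, on their centre line; the grasp point (between the pads) lies 19 mm behind it; x points along the fingers, y is the direction in which the jaws open and shut, and the axes are right-handed (so a half turn about x gives the same grasp; the last joint's range is limited). The gripper opens to 85 mm and grips with 20 to 120 N. Pads are 22 mm wide; open, the fingers measure 114 mm over their backs; the gripper's body (76 mm by 85 mm) begins 54 mm behind the grasp point. The pads swing forward as they close: fully open they stand 13 mm farther back than shut.
Start: joints at [1.151, 0.332, -0.065, 1.46, 0.022, 1.35, -0.088], TCP at [0.242, -0.576, 0.231] pointing down, gripper open.
Joint ranges: [-2.6, 2.6], [-0.5, 2.12], [-1.47, 1.34], [0.16, 2.42], [-1.27, 4.41], [0.06, 2.06], [-2.6, 2.6]. Speed limits (rad/s): [2.22, 2.22, 2.79, 2.79, 3.14, 3.14, 3.14].

INTERFACE

Orientations are given as a unit quaternion [w, x, y, z].
In Python, from plant import ctrl, cams gives the robot as it stands. The module is installed in compiled form; this text tells all that it offers.
- The arm moves only by the tool move_arm, never from a script. Its argument "plan" is a list of rows, each an object with "dp": the shift along the tool's x, y, z in mm, a list of three; "dr": the turn, a rotation vector about the tool's x, y, z in rad, a list of three; "hand": the gripper's target within -1 to 1 (shut at 1, half-way at 0, fully open at -1). In form: [{"dp": [tx, ty, tz], "dr": [ax, ay, az], "hand": hand}, ...]. A call has 1 to 20 rows; each row shifts and turns the pose as measured when the row begins, along the tool's axes as they then stand; what a row does not reach is not made up. A row lasts 1/8 s, in which the tool goes at most 62.5 mm and 10.7 degrees, less where a joint would pass 70% of its speed; a pose out of reach is approached as far as the arm can. A call with a gripper value outside its range is refused whole. The fingers move at their own pace and stop on an object; the grip force is fixed at half the most. Time passes only in rows, so rows that do not move let the fingers close. It gives the time, the measured TCP pose, the force and the opening at its end, in the units of the state.
- ctrl.observe(): the state, without advancing time (a new reading comes with each control period).
- cams.camera(name): name is "side" or "top" or "wrist"; returns the picture (384x512x3 uint8, red, green, blue); there is no depth.
- cams.camera_model(name): a dict with "mtx" (3x3 intrinsics, pixels), "rvec" (rotation vector, rad) and "tvec" (3), from world to camera coordinates, as OpenCV has them; the wrist camera has in their place "mount" (4x4, takes a point from camera to tool coordinates, whose origin is the TCP and whose axes are the tool frame's). Camera axes: x right, y down, z forward; pixel columns grow to the right and rows downward; lengths in m; the calibration is good to about 2 mm. A picture is of the moment at which its call begins: read the wrist's pose just before it. camera_model takes no time and is no camera call.
- ctrl.finish_job(): hands the job in, once; it reports no verdict.
The state is a dict: "time_s": time; "joint_pos": joint angles; "joint_velocities": joint speeds; "tau": joint torques, N m; "ee_pos": TCP position; "tool_rot": TCP orientation; "wrist_force": force on the tool from outside, world axes, zero at the start; "ft_torque": the same for the moment, N m; "opening": finger opening in m.
Only numpy, scipy, OpenCV 4.12 (cv2) and the standard library are available. Lean on these libraries where they do the work, as an engineer would, in place of code of your own. Each camera call takes 0.05 s, during which the arm holds its last target. There are 200 camera calls.

## Working session

There is one attempt and no reset: what is moved stays moved. The work goes in short steps, Python scripts to look and compute and a tool call to move; the robot and the scene stay as the last step left them, time stands still between calls to the robot, and variables do not carry over. Pictures are saved under pics/ and viewed, on a budget of 14 in all, crops included, one or two more only if the job needs it, and the job is handed in when it is done.

Besides the shell and the picture viewer there is one more tool, called after "Request:" as name(argument=value, ...), one argument or row to a line, values as JSON. move_arm: Moves the arm, as the interface text tells. Its arguments: {"type":"object","properties":{"plan":{"type":"array","items":{"type":"object","properties":{"dp":{"type":"array","items":{"type":"number"}},"dr":{"type":"array","items":{"type":"number"}},"hand":{"type":"number"}}}}},"required":["plan"]}

```bash
mkdir -p pics; python3 - <<'E'
from plant import ctrl,cams
import cv2,numpy as np
s=ctrl.observe();print({k:np.round(v,3).tolist() for k,v in s.items()})
for n in("top","side","wrist"):
    im=cams.camera(n);np.save(f'pics/{n}0.npy',im)
    cv2.imwrite(f'pics/{n}0.png',cv2.cvtColor(im,cv2.COLOR_RGB2BGR))
    m=cams.camera_model(n);print(n,{k:np.round(v,4).tolist() for k,v in m.items()})
a=[cv2.imread(f'pics/{n}0.png') for n in("top","side")]
cv2.imwrite('pics/a.png',cv2.resize(a[0],(800,600)));cv2.imwrite('pics/b.png',cv2.resize(a[1],(800,600)))
E
```

```text
{'time_s': 0.0, 'joint_pos': [1.151, 0.333, -0.065, 1.461, 0.022, 1.35, -0.088], 'joint_velocities': [0.001, -0.0, 0.0, 0.001, -0.002, 0.001, 0.002], 'tau': [0.0, -62.543, 0.05, -39.161, 0.016, 0.01, 0.0], 'ee_pos': [0.241, -0.576, 0.231], 'tool_rot': [-0.139, -0.693, -0.14, 0.693], 'wrist_force': [-0.094, -0.026, 0.154], 'ft_torque': [-0.039, -0.01, -0.0], 'opening': 0.085}
top {'mtx': [[372.576, 0.0, 260.0146], [0.0, 372.576, 196.6606], [0.0, 0.0, 1.0]], 'rvec': [2.1058, -2.1539, 0.2024], 'tvec': [0.0118, 0.5202, 0.9403]}
side {'mtx': [[459.591, 0.0, 259.3982], [0.0, 459.591, 186.2346], [0.0, 0.0, 1.0]], 'rvec': [1.0984, -2.5005, 0.9173], 'tvec': [0.3664, 0.3299, 0.8986]}
wrist {'mtx': [[280.6186, 0.0, 251.8264], [0.0, 280.6186, 191.6723], [0.0, 0.0, 1.0]], 'mount': [[0.0013, -0.2968, 0.9549, -0.1413], [1.0, 0.0003, -0.0013, -0.0006], [0.0001, 0.9549, 0.2968, -0.0759], [0.0, 0.0, 0.0, 1.0]]}
```

View pics/a.png

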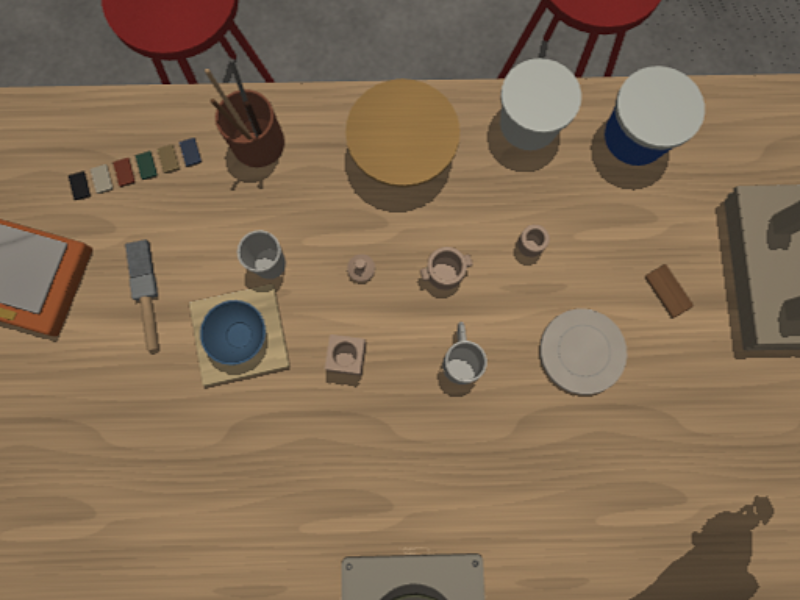

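View pics/b.png

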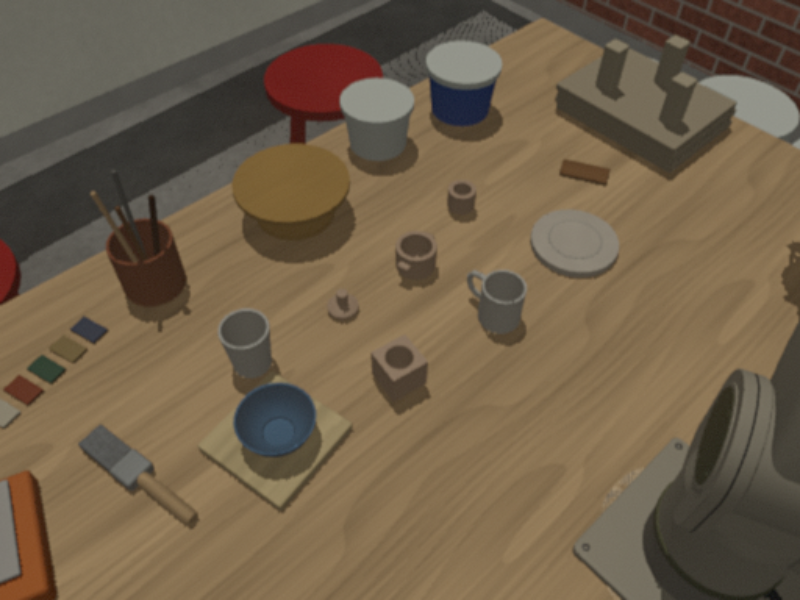

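The top view (800x600 scale) shows the crock mouth at (446,267), the square tier's mouth at (345,352), the round tier's at (534,239) and the lid knob at (361,262). The bat is at (584,351), the mug at (464,362), the tumbler at (260,249) and the bowl at (233,333). The side view confirms everything is upright. Next I'll turn these into coordinates.

```bash
cat > h.py <<'E'
import numpy as np,cv2
from plant import ctrl,cams
from scipy.spatial.transform import Rotation as R
def pose(s=None):
    s=s or ctrl.observe();q=s['tool_rot'];return np.array(s['ee_pos']),R.from_quat([q[1],q[2],q[3],q[0]])
def cam(n,p=None):
    """camera centre, camera->world rotation, mtx"""
    m=cams.camera_model(n)
    if n=='wrist':
        t,r=p or pose();M=np.array(m['mount']);return t+r.apply(M[:3,3]),r.as_matrix()@M[:3,:3],np.array(m['mtx'])
    A=cv2.Rodrigues(np.array(m['rvec'],float))[0];return -A.T@np.array(m['tvec']).ravel(),A.T,np.array(m['mtx'])
def plane(c,uv,z):
    C,A,K=c;uv=np.atleast_2d(uv);d=np.c_[uv,np.ones(len(uv))]@np.linalg.inv(K).T@A.T
    return C+d*((z-C[2])/d[:,2])[:,None]
def proj(c,P):
    C,A,K=c;q=(np.atleast_2d(P)-C)@A@K.T;return q[:,:2]/q[:,2:]
def shot(n,f):
    p=pose();im=cams.camera(n);np.save(f'pics/{f}.npy',im);cv2.imwrite(f'pics/{f}.png',im[:,:,::-1]);return im,cam(n,p)
E
python3 - <<'E'
from h import *
c=cam('top')
im=np.load('pics/top0.npy')
for n,u,v,z in[('crock',446,267,.05),('sq',345,352,.062),('rt',534,239,.047),('lid',361,263,.042),('bat',583.5,351,.015),('mug',464.5,362,.075),('tumb',260,249,.085),('bowl',233,333,.06),('lug1',424,275,.036),('lug2',469,261,.036)]:
    P=plane(c,[[u*.64,v*.64]],z)[0];print(n,P.round(4),round(float(np.hypot(*P[:2])),3))
print('handle',plane(c,[[461*.64,330*.64]],.05))
print('sq top corners',plane(c,np.array([[331,336],[366,339],[362,375],[326,372]])*.64,.062).round(3))
p=pose();print(p[1].as_matrix().round(3))
E
```

```text
crock [ 0.5885 -0.0697  0.05  ] 0.593
sq [0.445  0.1027 0.062 ] 0.457
rt [ 0.636  -0.2246  0.047 ] 0.675
lid [0.6009 0.0764 0.042 ] 0.606
bat [ 0.4425 -0.3055  0.015 ] 0.538
mug [ 0.423 -0.092  0.075] 0.433
tumb [0.617  0.2406 0.085 ] 0.662
bowl [0.481  0.2883 0.06  ] 0.561
lug1 [ 0.5786 -0.0322  0.036 ] 0.58
lug2 [ 0.602  -0.1113  0.036 ] 0.612
handle [[ 0.47900443 -0.091045    0.05      ]]
sq top corners [[0.472 0.126 0.062]
 [0.466 0.068 0.062]
 [0.407 0.075 0.062]
 [0.413 0.134 0.062]]
[[-0.     0.386 -0.922]
 [ 0.001 -0.922 -0.386]
 [-1.    -0.001  0.   ]]
```

Request:
move_arm(
  plan=[
    {"dr": [-0.1625, 0, 0], "dp": [0, 0, 0], "hand": -1},
    {"dr": [-0.1625, 0, 0], "dp": [0, 0, 0], "hand": -1},
    {"dr": [-0.1625, 0, 0], "dp": [0, 0, 0], "hand": -1},
    {"dr": [-0.1625, 0, 0], "dp": [0, 0, 0], "hand": -1},
    {"dr": [-0.1625, 0, 0], "dp": [0, 0, 0], "hand": -1},
    {"dr": [-0.1625, 0, 0], "dp": [0, 0, 0], "hand": -1},
    {"dr": [-0.1625, 0, 0], "dp": [0, 0, 0], "hand": -1},
    {"dr": [-0.1625, 0, 0], "dp": [0, 0, 0], "hand": -1},
    {"dr": [-0.1625, 0, 0], "dp": [0, 0, 0], "hand": -1},
    {"dr": [0, 0, 0], "dp": [3, 43, -35], "hand": -1},
    {"dr": [0, 0, 0], "dp": [3, 43, -35], "hand": -1},
    {"dr": [0, 0, 0], "dp": [3, 43, -35], "hand": -1},
    {"dr": [0, 0, 0], "dp": [3, 43, -35], "hand": -1},
    {"dr": [0, 0, 0], "dp": [3, 43, -35], "hand": -1},
    {"dr": [0, 0, 0], "dp": [3, 43, -35], "hand": -1},
    {"dr": [0, 0, 0], "dp": [3, 43, -35], "hand": -1},
    {"dr": [0, 0, 0], "dp": [3, 43, -35], "hand": -1},
    {"dr": [0, 0, 0], "dp": [3, 43, -35], "hand": -1},
    {"dr": [0, 0, 0], "dp": [3, 43, -35], "hand": -1},
    {"dr": [0, 0, 0], "dp": [3, 43, -35], "hand": -1},
  ],
)

```text
time_s: 2.65
ee_pos: [0.5657, -0.0435, 0.1934]
tool_rot: [0.572, 0.412, 0.577, -0.411]
wrist_force: [0.6, -1.4, 0.2]
opening: 0.0854
```

```bash
cat >> h.py <<'E'
def yaw(r): y=r.as_matrix()[:,1];return np.degrees(np.arctan2(y[1],y[0]))
def go(P,yw=None):
    """print turn (about tool x, mod half turn), then shift in the turned tool axes (mm), incl. tilt fix"""
    t,r=pose();yw=yaw(r) if yw is None else yw
    a=np.radians(yw);T=np.c_[[0,0,-1],[np.cos(a),np.sin(a),0],[np.sin(a),-np.cos(a),0]]
    print('at',t.round(4),'yaw',yaw(r).round(2),'dr',(r.inv()*R.from_matrix(T)).as_rotvec().round(4),'dp',(T.T@(np.array(P)-t)*1000).round(1))
def bisque(im):
    h=cv2.cvtColor(im,cv2.COLOR_RGB2HSV);return h
E
python3 - <<'E'
from h import *
im,c=shot('wrist','w1');print(pose()[0].round(4),yaw(pose()[1]))
print(proj(c,[[.5885,-.0697,.05]]).round(1))
h=cv2.cvtColor(im,cv2.COLOR_RGB2HSV)
cv2.imwrite('pics/w1v.png',np.hstack([im[:,:,::-1]]))
E
```

```text
[ 0.5678 -0.0348  0.1932] 19.25376408070956
[[264.4 210.6]]
```

View pics/w1v.png

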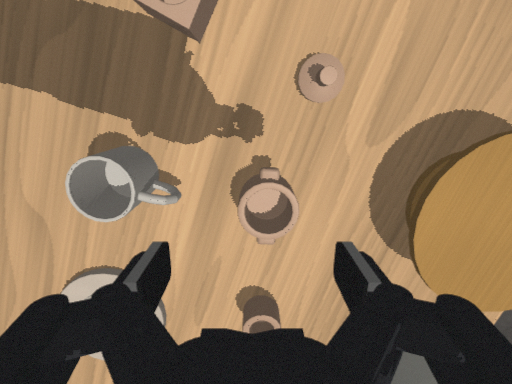

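The wrist view shows the crock rim centred near (268.5,208.5), with lugs at (270,173) and (266,240). The mug handle is clear at (160,195), and the bat is partly hidden at lower left.

```bash
python3 - <<'E'
from h import *
im=np.load('pics/w1.npy');c=cam('wrist')
P=plane(c,[[268.5,208.5]],.05)[0];L=plane(c,[[270,172],[266,241]],.04);d=L[0]-L[1]
a=np.degrees(np.arctan2(d[1],d[0]))-90;E=plane(c,[[239,208],[298,208]],.05)
print(P.round(4),a,'dia',np.linalg.norm(E[1]-E[0]),'lug span',np.linalg.norm(d),L.mean(0))
# lid and round tier from here
print('lid knob',plane(c,[[329,75]],.042).round(4),'rt',plane(c,[[262,326]],.047).round(4))
go([P[0],P[1],.012],a)
E
```

```text
[ 0.5943 -0.0563  0.05  ] 17.055271076896332 dia 0.06366057109312032 lug span 0.08172064721001786 [ 0.59517854 -0.05898354  0.04      ]
lid knob [[0.6036 0.0895 0.042 ]] rt [[ 0.6411 -0.2063  0.047 ]]
at [ 0.5678 -0.0348  0.1932] yaw 19.25 dr [ 0.0384 -0.0103  0.0003] dp [181.2  19.   28.3]
```

The arm was still moving during that shot, which is why it disagrees with the top view by about 14 mm. I'll settle over the crock and measure again.

Request:
move_arm(
  plan=[
    {"dr": [0.038, -0.01, 0], "dp": [5, 4, 15], "hand": -1},
    {"dr": [0, 0, 0], "dp": [5, 4, 15], "hand": -1},
    {"dr": [0, 0, 0], "dp": [0, 2, 8], "hand": -1},
    {"dr": [0, 0, 0], "dp": [0, 0, 0], "hand": -1},
    {"dr": [0, 0, 0], "dp": [0, 0, 0], "hand": -1},
    {"dr": [0, 0, 0], "dp": [0, 0, 0], "hand": -1},
  ],
)

```text
time_s: 3.45
ee_pos: [0.5894, -0.0679, 0.182]
tool_rot: [0.568, 0.419, 0.57, -0.419]
wrist_force: [-0.4, 0.7, -0.2]
opening: 0.0856
```

```bash
python3 - <<'E'
from h import *
s=ctrl.observe();print(np.abs(s['joint_velocities']).max(),s['time_s'])
im,c=shot('wrist','w2');t,r=pose();print(t.round(4),yaw(r),r.as_matrix().round(3)[:,0])
for n,P in dict(crock=[.5885,-.0697,.05],lid=[.6009,.0764,.042],rt=[.636,-.2246,.047],bat=[.4425,-.3055,.015]).items(): print(n,proj(c,[P]).round(1))
E
```

```text
0.005844988309102348 3.45
[ 0.5894 -0.0678  0.182 ] 17.26387798630665 [-0.002  0.001 -1.   ]
crock [[250.7 185.6]]
lid [[312.1  37.5]]
rt [[250.4 315.7]]
bat [[ 92.9 310.5]]
```

View pics/w2.png

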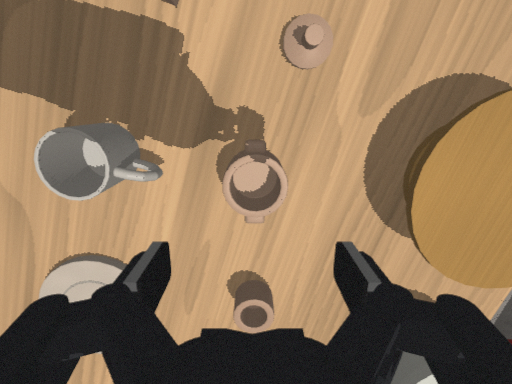

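The settled view shows the crock rim spanning columns 222–287 with its centre at about (255,184). The lugs are at (256,146) and (255,219), and the lid knob at (315,33). This now agrees with the top view to about 4 mm.

```bash
python3 - <<'E'
from h import *
im=np.load('pics/w2.npy').astype(int);c=cam('wrist')
h=cv2.cvtColor(im.astype(np.uint8),cv2.COLOR_RGB2HSV)
print([(x,im[184,x].tolist()) for x in range(216,296,3)])
P=plane(c,[[254.8,184]],.05)[0];E=plane(c,[[222.5,184],[287,184]],.05);L=plane(c,[[256,141],[255,222]],.04);d=L[0]-L[1]
print(P.round(4),np.linalg.norm(E[1]-E[0]),np.linalg.norm(d),np.degrees(np.arctan2(d[1],d[0]))-90,L.mean(0))
print('lid',plane(c,[[315,33]],.042).round(4),'rt',plane(c,[[254,316]],.047).round(4))
go([P[0],P[1],.012])
E
```

```text
[(216, [199, 161, 117]), (219, [203, 163, 121]), (222, [172, 143, 111]), (225, [193, 160, 135]), (228, [207, 173, 146]), (231, [108, 90, 75]), (234, [156, 131, 111]), (237, [204, 171, 145]), (240, [203, 170, 142]), (243, [205, 171, 145]), (246, [201, 169, 142]), (249, [201, 169, 143]), (252, [204, 170, 144]), (255, [202, 169, 143]), (258, [205, 170, 145]), (261, [204, 171, 143]), (264, [108, 92, 77]), (267, [107, 89, 76]), (270, [108, 92, 78]), (273, [105, 90, 76]), (276, [88, 74, 63]), (279, [85, 72, 60]), (282, [193, 159, 135]), (285, [208, 174, 147]), (288, [192, 155, 118]), (291, [201, 164, 120]), (294, [199, 161, 120])]
[ 0.592  -0.0668  0.05  ] 0.06520548975988123 0.08773538352741608 16.793439436027 [ 0.59333149 -0.06845765  0.04      ]
lid [[0.6021 0.0807 0.042 ]] rt [[ 0.6403 -0.2236  0.047 ]]
at [ 0.5894 -0.0678  0.182 ] yaw 17.26 dr [-0.     -0.0019  0.0015] dp [170.    2.7  -0.2]
```

Request:
move_arm(
  plan=[
    {"dp": [30, 1.5, 0], "dr": [0, 0, 0], "hand": -1},
    {"dp": [30, 1, 0], "dr": [0, 0, 0], "hand": -1},
    {"dp": [30, 0, 0], "dr": [0, 0, 0], "hand": -1},
    {"dp": [30, 0, 0], "dr": [0, 0, 0], "hand": -1},
    {"dp": [20, 0, 0], "dr": [0, 0, 0], "hand": -1},
    {"dp": [10, 0, 0], "dr": [0, 0, 0], "hand": -1},
    {"dp": [10, 0, 0], "dr": [0, 0, 0], "hand": -1},
    {"dp": [6, 0, 0], "dr": [0, 0, 0], "hand": -1},
    {"dp": [0, 0, 0], "dr": [0, 0, 0], "hand": -1},
    {"dp": [0, 0, 0], "dr": [0, 0, 0], "hand": -1},
  ],
)

```text
time_s: 4.75
ee_pos: [0.5946, -0.0661, 0.0151]
tool_rot: [0.571, 0.42, 0.568, -0.418]
wrist_force: [0.4, 0.7, 0.7]
opening: 0.0854
```

```bash
python3 - <<'E'
from h import *
go([.592,-.0668,.012],16.8)
E
```

```text
at [ 0.5946 -0.0661  0.0151] yaw 17.33 dr [ 0.0093  0.0018 -0.0054] dp [ 3.1 -2.6 -0.1]
```

Request:
move_arm(
  plan=[
    {"dp": [4, -2.5, 0], "dr": [0, 0, -0.005], "hand": -1},
    {"dp": [0, 0, 0], "dr": [0, 0, 0], "hand": -1},
    {"dp": [0, 0, 0], "dr": [0, 0, 0], "hand": 0.2},
    {"dp": [0, 0, 0], "dr": [0, 0, 0], "hand": 0.6},
    {"dp": [0, 0, 0], "dr": [0, 0, 0], "hand": 1},
    {"dp": [0, 0, 0], "dr": [0, 0, 0], "hand": 1},
    {"dp": [0, 0, 0], "dr": [0, 0, 0], "hand": 1},
    {"dp": [0, 0, 0], "dr": [0, 0, 0], "hand": 1},
  ],
)

```text
time_s: 5.75
ee_pos: [0.5925, -0.0671, 0.0119]
tool_rot: [0.571, 0.419, 0.569, -0.419]
wrist_force: [-1.2, -0.1, 1.5]
opening: 0.0652
```

Request:
move_arm(
  plan=[
    {"dp": [-5, 0, 0], "dr": [0, 0, 0], "hand": 1},
    {"dp": [-10, 0, 0], "dr": [0, 0, 0], "hand": 1},
    {"dp": [-15, 0, 0], "dr": [0, 0, 0], "hand": 1},
    {"dp": [-20, 0, 0], "dr": [0, 0, 0], "hand": 1},
    {"dp": [-30, 0, 0], "dr": [0, 0, 0], "hand": 1},
    {"dp": [-20, 0, 0], "dr": [0, 0, 0], "hand": 1},
    {"dp": [-10, 0, 0], "dr": [0, 0, 0], "hand": 1},
    {"dp": [0, 0, 0], "dr": [0, 0, 0], "hand": 1},
  ],
)

```text
time_s: 6.75
ee_pos: [0.5924, -0.0666, 0.1309]
tool_rot: [0.571, 0.419, 0.568, -0.419]
wrist_force: [-0.1, -0.4, -3.4]
opening: 0.0654
```

```bash
python3 - <<'E'
from h import *
go([.4425,-.3055,.13],-30)
E
```

```text
at [ 0.5924 -0.0666  0.1309] yaw 17.36 dr [ 0.8265  0.0022 -0.0042] dp [  0.9 -10.4 281.9]
```

Request:
move_arm(
  plan=[
    {"dp": [0, 0, 0], "dr": [0.138, 0, 0], "hand": 1},
    {"dp": [0, 0, 0], "dr": [0.138, 0, 0], "hand": 1},
    {"dp": [0, 0, 0], "dr": [0.138, 0, 0], "hand": 1},
    {"dp": [0, 0, 0], "dr": [0.138, 0, 0], "hand": 1},
    {"dp": [0, 0, 0], "dr": [0.138, 0, 0], "hand": 1},
    {"dp": [0, 0, 0], "dr": [0.138, 0, 0], "hand": 1},
    {"dp": [0, -1, 25], "dr": [0, 0, 0], "hand": 1},
    {"dp": [0, -1, 40], "dr": [0, 0, 0], "hand": 1},
    {"dp": [0, -1, 40], "dr": [0, 0, 0], "hand": 1},
    {"dp": [0, -2, 40], "dr": [0, 0, 0], "hand": 1},
    {"dp": [0, -2, 40], "dr": [0, 0, 0], "hand": 1},
    {"dp": [0, -2, 40], "dr": [0, 0, 0], "hand": 1},
    {"dp": [0, -1, 30], "dr": [0, 0, 0], "hand": 1},
    {"dp": [0, 0, 15], "dr": [0, 0, 0], "hand": 1},
    {"dp": [0, 0, 0], "dr": [0, 0, 0], "hand": 1},
    {"dp": [0, 0, 0], "dr": [0, 0, 0], "hand": 1},
    {"dp": [0, 0, 0], "dr": [0, 0, 0], "hand": 1},
  ],
)

```text
time_s: 8.88
ee_pos: [0.4328, -0.2921, 0.1194]
tool_rot: [-0.342, -0.613, -0.351, 0.619]
wrist_force: [-1.1, -0.0, -3.6]
opening: 0.0656
```

```bash
python3 - <<'E'
from h import *
im=np.load('pics/top0.npy');h=cv2.cvtColor(im,cv2.COLOR_RGB2HSV)
m=((h[...,1]<60)&(h[...,2]>110)).astype(np.uint8);w=np.zeros_like(m);w[185:265,335:412]=1
k=max(cv2.findContours(m*w,0,1)[0],key=cv2.contourArea);e=cv2.fitEllipse(k);print(e)
B=plane(cam('top'),[e[0]],.015)[0];print(B,'dia',e[1][0]/372.6*(cam('top')[0][2]-.015),e[1][1]/372.6*(cam('top')[0][2]-.015))
go([B[0]+.003,B[1]+.002,.05],-30)
shot('wrist','w3')
E
```

```text
((373.1573486328125, 224.4285430908203), (52.15953826904297, 55.51195526123047), 130.2058868408203)
[ 0.44310782 -0.30476075  0.015     ] dia 0.14049845330313523 0.14952862147295282
at [ 0.4328 -0.2921  0.1194] yaw -31.31 dr [-0.0229  0.0017  0.0146] dp [69.4 16.8  2.6]
```

View pics/w3.png

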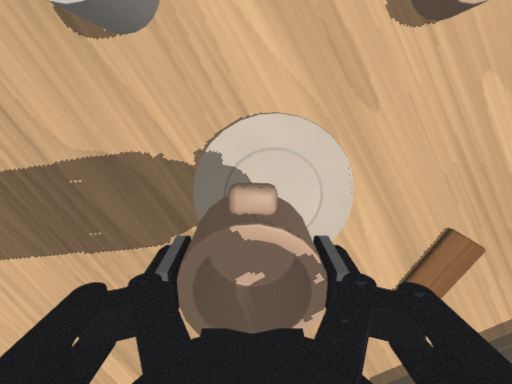

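The wrist view shows the bat's edge at left (193,188), right (354,188) and top (275,113). The crock is upright in the grip, and the bat's centre is to the right of the tool and slightly ahead. Next I'll fit a circle to the edge.

```bash
python3 - <<'E'
from h import *
from scipy.optimize import least_squares as ls
im=np.load('pics/w3.npy');h=cv2.cvtColor(im,cv2.COLOR_RGB2HSV);c=cam('wrist')
m=((h[...,1]<45)&(h[...,2]>70)).astype(np.uint8);w=np.zeros_like(m);w[105:195,180:365]=1
k=max(cv2.findContours(cv2.morphologyEx(m*w,cv2.MORPH_OPEN,np.ones((3,3))),0,1)[0],key=cv2.contourArea)[:,0]
Q=plane(c,k.astype(float),.015)[:,:2]
f=lambda v:np.hypot(*(Q-v[:2]).T)-.075
s=ls(f,[.445,-.303],loss='soft_l1',f_scale=.001);print(s.x,np.median(abs(f(s.x))))
Q3=plane(c,[[275,113],[193,188],[354,188]],.015)[:,:2];s=ls(lambda v:np.hypot(*(Q3-v[:2]).T)-.075,[.445,-.303]);print(s.x,s.fun)
go([*s.x,.03],-30)
E
```

```text
[ 0.44334511 -0.30683915] 0.001679629111377548
[ 0.44451968 -0.30608126] [ 0.00027483 -0.00108015 -0.0010817 ]
at [ 0.4329 -0.292   0.1194] yaw -31.3 dr [-0.0227  0.0016  0.0146] dp [89.4 17.1  6.4]
```

Request:
move_arm(
  plan=[
    {"dp": [0, 9, 3], "dr": [-0.02, 0.002, 0.015], "hand": 1},
    {"dp": [0, 8, 3], "dr": [0, 0, 0], "hand": 1},
    {"dp": [20, 0, 0], "dr": [0, 0, 0], "hand": 1},
    {"dp": [25, 0, 0], "dr": [0, 0, 0], "hand": 1},
    {"dp": [20, 0, 0], "dr": [0, 0, 0], "hand": 1},
    {"dp": [10, 0, 0], "dr": [0, 0, 0], "hand": 1},
    {"dp": [0, 0, 0], "dr": [0, 0, 0], "hand": 1},
    {"dp": [0, 0, 0], "dr": [0, 0, 0], "hand": 1},
  ],
)

```text
time_s: 9.93
ee_pos: [0.4493, -0.3088, 0.0437]
tool_rot: [0.355, 0.614, 0.352, -0.611]
wrist_force: [0.7, 0.6, -2.5]
opening: 0.0652
```

```bash
python3 - <<'E'
from h import *
go([.444,-.3062,.0269],-30)
E
```

```text
at [ 0.4493 -0.3088  0.0437] yaw -30.01 dr [-0.0001 -0.0007 -0.0059] dp [16.8 -5.8  0.4]
```

Request:
move_arm(
  plan=[
    {"dp": [4, -4, 0], "dr": [0, 0, -0.006], "hand": 1},
    {"dp": [4, -1.5, 0], "dr": [0, 0, 0], "hand": 1},
    {"dp": [3, 0, 0], "dr": [0, 0, 0], "hand": 1},
    {"dp": [2, 0, 0], "dr": [0, 0, 0], "hand": 1},
    {"dp": [0, 0, 0], "dr": [0, 0, 0], "hand": 1},
  ],
)

```text
time_s: 10.55
ee_pos: [0.4449, -0.3065, 0.0313]
tool_rot: [0.354, 0.613, 0.353, -0.612]
wrist_force: [-0.5, -0.4, -3.4]
opening: 0.0655
```

```bash
python3 - <<'E'
from h import *
go([.444,-.3062,.0269],-30)
E
```

```text
at [ 0.4449 -0.3065  0.0313] yaw -30.01 dr [-0.0002 -0.0002 -0.0019] dp [ 4.4 -0.9  0.2]
```

Request:
move_arm(
  plan=[
    {"dp": [2, -0.5, 0], "dr": [0, 0, -0.002], "hand": 1},
    {"dp": [1.5, 0, 0], "dr": [0, 0, 0], "hand": 1},
    {"dp": [1, 0, 0], "dr": [0, 0, 0], "hand": 1},
    {"dp": [1, 0, 0], "dr": [0, 0, 0], "hand": 1},
    {"dp": [0, 0, 0], "dr": [0, 0, 0], "hand": 1},
  ],
)

```text
time_s: 11.18
ee_pos: [0.4448, -0.3063, 0.0271]
tool_rot: [-0.354, -0.612, -0.353, 0.612]
wrist_force: [-1.1, 0.3, -2.7]
opening: 0.0653
```

Request:
move_arm(
  plan=[
    {"dp": [1, 0, 0], "dr": [0, 0, 0], "hand": 1},
    {"dp": [0, 0, 0], "dr": [0, 0, 0], "hand": 1},
  ],
)

```text
time_s: 11.42
ee_pos: [0.4449, -0.3064, 0.0269]
tool_rot: [-0.354, -0.612, -0.353, 0.613]
wrist_force: [-0.4, -0.1, -3.7]
opening: 0.0658
```

Request:
move_arm(
  plan=[
    {"dp": [1.5, 0, 0], "dr": [0, 0, 0], "hand": 1},
    {"dp": [1.5, 0, 0], "dr": [0, 0, 0], "hand": 1},
    {"dp": [0, 0, 0], "dr": [0, 0, 0], "hand": 1},
  ],
)

```text
time_s: 11.8
ee_pos: [0.4451, -0.3065, 0.027]
tool_rot: [-0.354, -0.612, -0.353, 0.613]
wrist_force: [0.3, 0.2, -4.0]
opening: 0.0652
```

Request:
move_arm(
  plan=[
    {"dp": [2, 0, 0], "dr": [0, 0, 0], "hand": 1},
  ],
)

```text
time_s: 11.92
ee_pos: [0.4452, -0.3066, 0.0267]
tool_rot: [-0.354, -0.612, -0.353, 0.613]
wrist_force: [-15.8, 10.3, 40.0]
opening: 0.0656
```

Request:
move_arm(
  plan=[
    {"dp": [0, 0, 0], "dr": [0, 0, 0], "hand": -0.5},
    {"dp": [0, 0, 0], "dr": [0, 0, 0], "hand": -1},
    {"dp": [0, 0, 0], "dr": [0, 0, 0], "hand": -1},
    {"dp": [0, 0, 0], "dr": [0, 0, 0], "hand": -1},
    {"dp": [0, 0, 0], "dr": [0, 0, 0], "hand": -1},
  ],
)

```text
time_s: 12.55
ee_pos: [0.4459, -0.307, 0.0266]
tool_rot: [-0.354, -0.612, -0.352, 0.613]
wrist_force: [-0.1, 0.4, -0.2]
opening: 0.0853
```

Request:
move_arm(
  plan=[
    {"dp": [-10, 0, 0], "dr": [0, 0, 0], "hand": -1},
    {"dp": [-25, 0, 0], "dr": [0, 0, 0], "hand": -1},
    {"dp": [-40, 0, 0], "dr": [0, 0, 0], "hand": -1},
    {"dp": [-40, 0, 0], "dr": [0, 0, 0], "hand": -1},
    {"dp": [-35, 0, 0], "dr": [0, 0, 0], "hand": -1},
    {"dp": [-15, 0, 0], "dr": [0, 0, 0], "hand": -1},
    {"dp": [0, 0, 0], "dr": [0, 0, 0], "hand": -1},
    {"dp": [0, 0, 0], "dr": [0, 0, 0], "hand": -1},
    {"dp": [0, 0, 0], "dr": [0, 0, 0], "hand": -1},
  ],
)

```text
time_s: 13.68
ee_pos: [0.4448, -0.3055, 0.197]
tool_rot: [-0.354, -0.612, -0.354, 0.613]
wrist_force: [0.4, -0.2, -0.2]
opening: 0.0855
```

```bash
python3 - <<'E'
from h import *
im,c=shot('wrist','w4')
print(proj(c,[[.4449,-.3064,.065],[.444,-.3062,.015]]).round(1))
go([.447,.106,.19],-7)
E
```

```text
[[253.1 184.1]
 [252.3 172.8]]
at [ 0.4447 -0.3055  0.1969] yaw -29.98 dr [-0.4012  0.0015  0.0013] dp [   6.9  -47.9 -408.7]
```

View pics/w4.png

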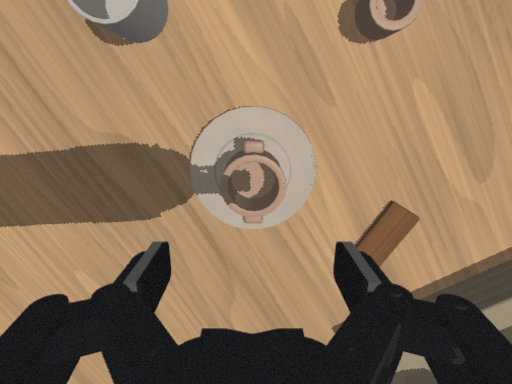

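The crock rim is centred at (253.5,183.5), against a prediction of (253.1,184.1), so it stands where expected. The bat's centre looks about 5 px off that, roughly 5 mm, which is well inside 15 mm. Next is the square tier.

Request:
move_arm(
  plan=[
    {"dp": [0, 0, 0], "dr": [-0.133, 0, 0], "hand": -1},
    {"dp": [0, 0, 0], "dr": [-0.133, 0, 0], "hand": -1},
    {"dp": [0, 0, 0], "dr": [-0.133, 0, 0], "hand": -1},
    {"dp": [0, -3, -25], "dr": [0, 0, 0], "hand": -1},
    {"dp": [0, -5, -45], "dr": [0, 0, 0], "hand": -1},
    {"dp": [0, -6, -48], "dr": [0, 0, 0], "hand": -1},
    {"dp": [0, -6, -48], "dr": [0, 0, 0], "hand": -1},
    {"dp": [0, -6, -48], "dr": [0, 0, 0], "hand": -1},
    {"dp": [0, -6, -48], "dr": [0, 0, 0], "hand": -1},
    {"dp": [0, -5, -45], "dr": [0, 0, 0], "hand": -1},
    {"dp": [0, -5, -45], "dr": [0, 0, 0], "hand": -1},
    {"dp": [0, -3, -30], "dr": [0, 0, 0], "hand": -1},
    {"dp": [0, -2, -15], "dr": [0, 0, 0], "hand": -1},
    {"dp": [0, 0, 0], "dr": [0, 0, 0], "hand": -1},
    {"dp": [0, 0, 0], "dr": [0, 0, 0], "hand": -1},
    {"dp": [0, 0, 0], "dr": [0, 0, 0], "hand": -1},
    {"dp": [0, 0, 0], "dr": [0, 0, 0], "hand": -1},
  ],
)

```text
time_s: 15.85
ee_pos: [0.435, 0.117, 0.1896]
tool_rot: [-0.464, -0.528, -0.47, 0.534]
wrist_force: [0.8, 0.4, -0.5]
opening: 0.0854
```

```bash
python3 - <<'E'
from h import *
im,c=shot('wrist','w5');print(proj(c,[[.447,.106,.062]]).round(1))
go([.447,.106,.19],-7)
E
```

```text
[[267.1 194. ]]
at [0.435  0.117  0.1896] yaw -7.31 dr [-0.0054  0.0005  0.0129] dp [-0.4 13.2  9.4]
```

View pics/w5.png

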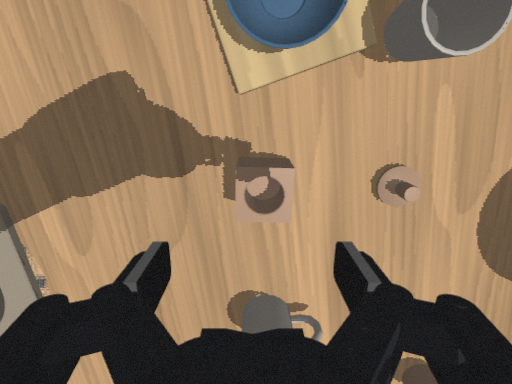

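The square tier's top spans columns 236–294 and rows 167–221, centred at (265,194), and lines up with the tool to within about 2°. The prediction was (267,194). The lid knob is at (412,193) and its flange at (398,186).

```bash
python3 - <<'E'
from h import *
c=cam('wrist');K=plane(c,[[237,167],[295,167],[292.5,221],[235.5,221.5]],.062);print(K.round(4),K.mean(0),np.linalg.norm(np.roll(K,1,0)-K,axis=1))
for a,b in((0,1),(3,2)):d=K[b]-K[a];print(np.degrees(np.arctan2(d[1],d[0])))
print('lid',plane(c,[[412,193]],.042).round(4))
go([*K.mean(0)[:2],.018],-7)
E
```

```text
[[0.4209 0.1371 0.062 ]
 [0.477  0.1301 0.062 ]
 [0.4698 0.0736 0.062 ]
 [0.4111 0.0802 0.062 ]] [0.44473023 0.10525797 0.062     ] [0.05771536 0.05655452 0.05691368 0.05902621]
-7.139654596885391
-6.4198131108661745
lid [[0.6009 0.0816 0.042 ]]
at [0.435  0.117  0.1896] yaw -7.31 dr [-0.0054  0.0005  0.0129] dp [171.6  11.1  10.4]
```

Request:
move_arm(
  plan=[
    {"dp": [0, 6, 6], "dr": [0, 0, 0.013], "hand": -1},
    {"dp": [10, 5, 5], "dr": [0, 0, 0], "hand": -1},
    {"dp": [30, 0, 0], "dr": [0, 0, 0], "hand": -1},
    {"dp": [30, 0, 0], "dr": [0, 0, 0], "hand": -1},
    {"dp": [15, 0, 0], "dr": [0, 0, 0], "hand": -1},
    {"dp": [0, 0, 0], "dr": [0, 0, 0], "hand": -1},
    {"dp": [0, 0, 0], "dr": [0, 0, 0], "hand": -1},
    {"dp": [0, 0, 0], "dr": [0, 0, 0], "hand": -1},
  ],
)

```text
time_s: 16.9
ee_pos: [0.4474, 0.1012, 0.1019]
tool_rot: [0.467, 0.532, 0.465, -0.531]
wrist_force: [-1.1, 0.1, -0.5]
opening: 0.0853
```

```bash
python3 - <<'E'
from h import *
go([.4447,.1053,.018],-7)
E
```

```text
at [0.4474 0.1012 0.1019] yaw -7.52 dr [-0.009   0.0002 -0.0033] dp [83.9 -3.1 -3.7]
```

Request:
move_arm(
  plan=[
    {"dp": [10, -2, -2], "dr": [-0.009, 0, -0.003], "hand": -1},
    {"dp": [25, -0.5, -1], "dr": [0, 0, 0], "hand": -1},
    {"dp": [20, 0, 0], "dr": [0, 0, 0], "hand": -1},
    {"dp": [15, 0, 0], "dr": [0, 0, 0], "hand": -1},
    {"dp": [8, 0, 0], "dr": [0, 0, 0], "hand": -1},
    {"dp": [3, 0, 0], "dr": [0, 0, 0], "hand": -1},
    {"dp": [0, 0, 0], "dr": [0, 0, 0], "hand": -1},
    {"dp": [0, 0, 0], "dr": [0, 0, 0], "hand": -1},
  ],
)

```text
time_s: 17.9
ee_pos: [0.4472, 0.1054, 0.0194]
tool_rot: [0.47, 0.53, 0.468, -0.528]
wrist_force: [0.7, -0.3, 0.5]
opening: 0.0855
```

```bash
python3 - <<'E'
from h import *
go([.4447,.1053,.018],-7)
E
```

```text
at [0.4472 0.1054 0.0194] yaw -6.9 dr [ 0.0017 -0.0004 -0.0051] dp [ 1.4 -2.5  0.4]
```

Request:
move_arm(
  plan=[
    {"dp": [0, -3, 0], "dr": [0, 0, -0.005], "hand": -1},
    {"dp": [0, 0, 0], "dr": [0, 0, 0], "hand": -1},
    {"dp": [0, 0, 0], "dr": [0, 0, 0], "hand": 0.2},
    {"dp": [0, 0, 0], "dr": [0, 0, 0], "hand": 0.6},
    {"dp": [0, 0, 0], "dr": [0, 0, 0], "hand": 1},
    {"dp": [0, 0, 0], "dr": [0, 0, 0], "hand": 1},
    {"dp": [0, 0, 0], "dr": [0, 0, 0], "hand": 1},
    {"dp": [0, 0, 0], "dr": [0, 0, 0], "hand": 1},
  ],
)

```text
time_s: 18.9
ee_pos: [0.4447, 0.1058, 0.0205]
tool_rot: [0.469, 0.53, 0.469, -0.529]
wrist_force: [-1.3, -0.7, 0.3]
opening: 0.0576
```

Request:
move_arm(
  plan=[
    {"dp": [-5, 0, 0], "dr": [0, 0, 0], "hand": 1},
    {"dp": [-15, 0, 0], "dr": [0, 0, 0], "hand": 1},
    {"dp": [-30, 0, 0], "dr": [0, 0, 0], "hand": 1},
    {"dp": [-40, 0, 0], "dr": [0, 0, 0], "hand": 1},
    {"dp": [-40, 0, 0], "dr": [0, 0, 0], "hand": 1},
    {"dp": [-25, 0, 0], "dr": [0, 0, 0], "hand": 1},
    {"dp": [-10, 0, 0], "dr": [0, 0, 0], "hand": 1},
    {"dp": [0, 0, 0], "dr": [0, 0, 0], "hand": 1},
    {"dp": [0, 0, 0], "dr": [0, 0, 0], "hand": 1},
  ],
)

```text
time_s: 20.02
ee_pos: [0.4425, 0.1066, 0.1935]
tool_rot: [0.47, 0.529, 0.47, -0.529]
wrist_force: [-0.2, -0.2, -2.2]
opening: 0.0574
```

```bash
python3 - <<'E'
from h import *
go([.4449,-.3064,.18],-30)
shot('wrist','w6')
E
```

```text
at [0.4425 0.1066 0.1935] yaw -6.76 dr [ 4.057e-01  0.000e+00 -1.000e-04] dp [ 13.5 208.6 356.5]
```

View pics/w6.png

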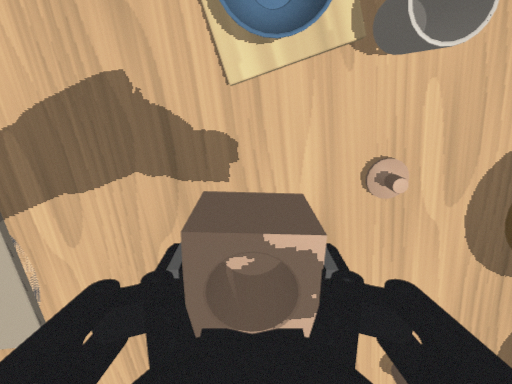

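The square tier is held level, with its mouth ellipse centred at about (252.5,291). Next I'll work out its in-hand offset.

```bash
python3 - <<'E'
from h import *
c=cam('wrist');t,r=pose();z=t[2]+.0415
print('in-hand tool coords mm',(r.inv().apply(plane(c,[[252.5,291],[206,291],[299,291],[252.5,253],[252.5,328],[183,235],[326,235]],z)-t)*1000).round(1))
go([.4449,-.3064,.18],-30)
go([.4449,-.3064,.18],-7)
E
```

```text
in-hand tool coords mm [[-41.5   0.1  -1.9]
 [-41.5 -19.3  -1.9]
 [-41.5  19.5  -1.9]
 [-41.5   0.1 -19.7]
 [-41.5   0.1  17.2]
 [-41.5 -27.1 -27.6]
 [-41.5  28.8 -27.6]]
at [0.4424 0.1066 0.1935] yaw -6.76 dr [4.057e-01 1.000e-04 2.000e-04] dp [ 13.5 208.6 356.5]
at [0.4424 0.1066 0.1935] yaw -6.76 dr [0.0043 0.     0.0002] dp [ 13.5  52.8 409.6]
```

Request:
move_arm(
  plan=[
    {"dp": [0, 3, 20], "dr": [0, 0, 0], "hand": 1},
    {"dp": [0, 5, 40], "dr": [0, 0, 0], "hand": 1},
    {"dp": [0, 6, 45], "dr": [0, 0, 0], "hand": 1},
    {"dp": [0, 6, 45], "dr": [0, 0, 0], "hand": 1},
    {"dp": [0, 6, 45], "dr": [0, 0, 0], "hand": 1},
    {"dp": [0, 6, 45], "dr": [0, 0, 0], "hand": 1},
    {"dp": [0, 6, 45], "dr": [0, 0, 0], "hand": 1},
    {"dp": [0, 5, 40], "dr": [0, 0, 0], "hand": 1},
    {"dp": [0, 4, 35], "dr": [0, 0, 0], "hand": 1},
    {"dp": [0, 3, 25], "dr": [0, 0, 0], "hand": 1},
    {"dp": [0, 1, 10], "dr": [0, 0, 0], "hand": 1},
    {"dp": [0, 0, 0], "dr": [0, 0, 0], "hand": 1},
    {"dp": [0, 0, 0], "dr": [0, 0, 0], "hand": 1},
    {"dp": [0, 0, 0], "dr": [0, 0, 0], "hand": 1},
  ],
)

```text
time_s: 21.82
ee_pos: [0.444, -0.2979, 0.1805]
tool_rot: [-0.465, -0.524, -0.479, 0.528]
wrist_force: [0.5, -0.4, -2.2]
opening: 0.0574
```

```bash
python3 - <<'E'
from h import *
go([.4449,-.3064,.095],-7)
E
```

```text
at [ 0.444  -0.2979  0.1805] yaw -6.2 dr [ 0.0139 -0.0088  0.0178] dp [85.5  1.9  8.3]
```

Request:
move_arm(
  plan=[
    {"dp": [0, 2, 6], "dr": [0.014, -0.009, 0.018], "hand": 1},
    {"dp": [0, 0, 3], "dr": [0, 0, 0], "hand": 1},
    {"dp": [20, 0, 0], "dr": [0, 0, 0], "hand": 1},
    {"dp": [30, 0, 0], "dr": [0, 0, 0], "hand": 1},
    {"dp": [20, 0, 0], "dr": [0, 0, 0], "hand": 1},
    {"dp": [8, 0, 0], "dr": [0, 0, 0], "hand": 1},
    {"dp": [0, 0, 0], "dr": [0, 0, 0], "hand": 1},
    {"dp": [0, 0, 0], "dr": [0, 0, 0], "hand": 1},
  ],
)

```text
time_s: 22.82
ee_pos: [0.4464, -0.3086, 0.103]
tool_rot: [0.471, 0.53, 0.466, -0.529]
wrist_force: [-0.2, -0.2, -2.3]
opening: 0.0571
```

```bash
python3 - <<'E'
from h import *
go([.4449,-.3064,.095],-7)
E
```

```text
at [ 0.4464 -0.3086  0.103 ] yaw -7.05 dr [-0.0008  0.0037 -0.0055] dp [ 8.  -1.8 -2. ]
```

Request:
move_arm(
  plan=[
    {"dp": [3, -2, -2], "dr": [-0.001, 0.004, -0.006], "hand": 1},
    {"dp": [5, 0, 0], "dr": [0, 0, 0], "hand": 1},
    {"dp": [4, 0, 0], "dr": [0, 0, 0], "hand": 1},
    {"dp": [0, 0, 0], "dr": [0, 0, 0], "hand": 1},
    {"dp": [0, 0, 0], "dr": [0, 0, 0], "hand": 1},
  ],
)

```text
time_s: 23.45
ee_pos: [0.4452, -0.3066, 0.0915]
tool_rot: [0.469, 0.53, 0.468, -0.529]
wrist_force: [-0.2, -0.4, -2.3]
opening: 0.0579
```

```bash
python3 - <<'E'
from h import *
go([.4449,-.3064,.0785],-7)
shot('wrist','w7');a,_=shot('side','s7')
u=proj(cam('side'),[[.445,-.306,.07]])[0];print(u)
x,y=int(u[0]),int(u[1]);cr=a[max(0,y-55):y+55,x-65:x+65]
cv2.imwrite('pics/s7c.png',cv2.resize(cr[:,:,::-1],None,fx=5,fy=5,interpolation=2))
E
```

```text
at [ 0.4452 -0.3066  0.0915] yaw -6.99 dr [ 0.0003  0.0006 -0.0009] dp [13.  -0.4 -0.2]
[371.23550075 137.6128731 ]
```

View pics/s7c.png

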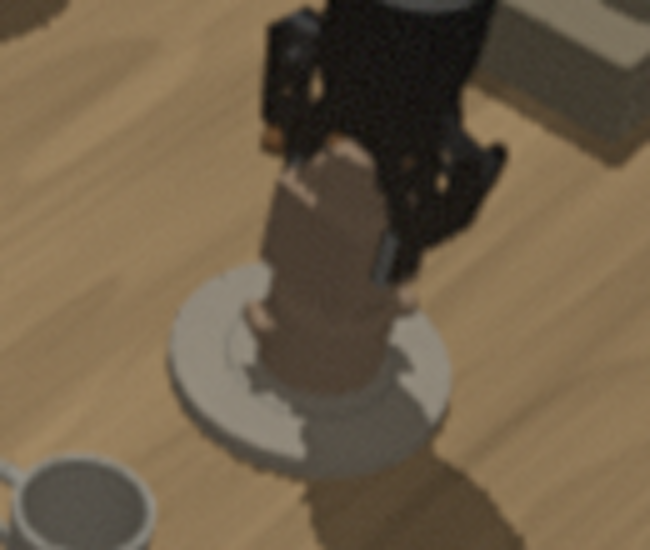

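The side crop shows the tier poised straight over the crock, which stands inside the ring. I'll lower it in small steps.

Request:
move_arm(
  plan=[
    {"dp": [3, -0.5, 0], "dr": [0, 0, 0], "hand": 1},
    {"dp": [2, 0, 0], "dr": [0, 0, 0], "hand": 1},
    {"dp": [2, 0, 0], "dr": [0, 0, 0], "hand": 1},
    {"dp": [2, 0, 0], "dr": [0, 0, 0], "hand": 1},
    {"dp": [1, 0, 0], "dr": [0, 0, 0], "hand": 1},
  ],
)

```text
time_s: 24.18
ee_pos: [0.4447, -0.3067, 0.0809]
tool_rot: [0.469, 0.53, 0.468, -0.529]
wrist_force: [-1.3, 0.2, -2.4]
opening: 0.0574
```

```bash
python3 - <<'E'
from h import *
go([.4449,-.3064,.0785],-7);print(ctrl.observe()['wrist_force'])
E
```

```text
at [ 0.4447 -0.3067  0.0809] yaw -6.99 dr [ 0.0002  0.0007 -0.001 ] dp [ 2.4  0.1 -0.3]
[-1.32294605  0.19722567 -2.36968279]
```

Free so far, with the foot 4.6 mm inside the mouth.

Request:
move_arm(
  plan=[
    {"dp": [1, 0, 0], "dr": [0, 0, 0], "hand": 1},
    {"dp": [1, 0, 0], "dr": [0, 0, 0], "hand": 1},
    {"dp": [0.7, 0, 0], "dr": [0, 0, 0], "hand": 1},
  ],
)

```text
time_s: 24.55
ee_pos: [0.4448, -0.3067, 0.0786]
tool_rot: [0.469, 0.53, 0.468, -0.53]
wrist_force: [-4.4, 2.3, 8.4]
opening: 0.0575
```

Request:
move_arm(
  plan=[
    {"dp": [1, 0, 0], "dr": [0, 0, 0], "hand": 1},
  ],
)

```text
time_s: 24.68
ee_pos: [0.4449, -0.3068, 0.0785]
tool_rot: [-0.469, -0.529, -0.468, 0.53]
wrist_force: [-6.8, 3.6, 14.7]
opening: 0.0575
```

Contact came at exactly the predicted seated height of 0.0785, so I'll release.

Request:
move_arm(
  plan=[
    {"dp": [0, 0, 0], "dr": [0, 0, 0], "hand": 1},
    {"dp": [0, 0, 0], "dr": [0, 0, 0], "hand": -0.3},
    {"dp": [0, 0, 0], "dr": [0, 0, 0], "hand": -1},
    {"dp": [0, 0, 0], "dr": [0, 0, 0], "hand": -1},
    {"dp": [0, 0, 0], "dr": [0, 0, 0], "hand": -1},
    {"dp": [-10, 0, 0], "dr": [0, 0, 0], "hand": -1},
    {"dp": [-25, 0, 0], "dr": [0, 0, 0], "hand": -1},
    {"dp": [-40, 0, 0], "dr": [0, 0, 0], "hand": -1},
    {"dp": [-40, 0, 0], "dr": [0, 0, 0], "hand": -1},
    {"dp": [-20, 0, 0], "dr": [0, 0, 0], "hand": -1},
    {"dp": [0, 0, 0], "dr": [0, 0, 0], "hand": -1},
    {"dp": [0, 0, 0], "dr": [0, 0, 0], "hand": -1},
    {"dp": [0, 0, 0], "dr": [0, 0, 0], "hand": -1},
  ],
)

```text
time_s: 26.3
ee_pos: [0.4449, -0.3062, 0.2201]
tool_rot: [0.47, 0.53, 0.468, -0.529]
wrist_force: [0.1, -0.5, 0.4]
opening: 0.0852
```

```bash
python3 - <<'E'
from h import *
im,c=shot('wrist','w8');print(pose()[0],proj(c,[[.4449,-.3067,.12]]).round(1))
go([.640,-.2236,.2],-19)
E
```

```text
[ 0.44482665 -0.30614022  0.22003845] [[252.1 193.7]]
at [ 0.4448 -0.3061  0.22  ] yaw -6.95 dr [ 0.2103  0.0015 -0.0028] dp [  20.   157.7 -141.6]
```

View pics/w8.png

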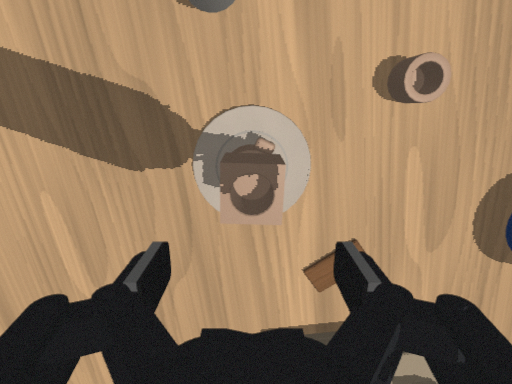

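The square tier's top spans columns 220–285 and rows 163–224, centred at (252.5,193.5) against a predicted (252.1,193.7), so it is seated. The round tier's rim is at (427,77).

```bash
python3 - <<'E'
from h import *
c=cam('wrist');P=plane(c,[[427,77]],.047)[0];print(P);go([P[0],P[1],.19],-7)
E
```

```text
[ 0.63838092 -0.22529555  0.047     ]
at [ 0.4448 -0.3061  0.22  ] yaw -6.95 dr [ 0.0009  0.0017 -0.0026] dp [  30.   182.3 -103.8]
```

Request:
move_arm(
  plan=[
    {"dp": [0, 18, -10], "dr": [0, 0, 0], "hand": -1},
    {"dp": [0, 36, -21], "dr": [0, 0, 0], "hand": -1},
    {"dp": [5, 40, -23], "dr": [0, 0, 0], "hand": -1},
    {"dp": [10, 40, -23], "dr": [0, 0, 0], "hand": -1},
    {"dp": [10, 30, -17], "dr": [0, 0, 0], "hand": -1},
    {"dp": [5, 14, -8], "dr": [0, 0, 0], "hand": -1},
    {"dp": [0, 0, 0], "dr": [0, 0, 0], "hand": -1},
    {"dp": [0, 0, 0], "dr": [0, 0, 0], "hand": -1},
    {"dp": [0, 0, 0], "dr": [0, 0, 0], "hand": -1},
    {"dp": [0, 0, 0], "dr": [0, 0, 0], "hand": -1},
  ],
)

```text
time_s: 27.6
ee_pos: [0.6341, -0.2287, 0.184]
tool_rot: [-0.466, -0.529, -0.468, 0.533]
wrist_force: [-0.7, -0.7, 0.6]
opening: 0.0854
```

```bash
python3 - <<'E'
from h import *
im,c=shot('wrist','w9');print(proj(c,[[.6384,-.2253,.047],[.6403,-.2236,.047]]).round(1))
go([.639,-.2245,.19],-7)
h=cv2.cvtColor(im,cv2.COLOR_RGB2HSV).astype(int);
g=cv2.GaussianBlur(cv2.cvtColor(im,cv2.COLOR_RGB2GRAY),(3,3),0)
# bisque: less saturated than wood, hue redder
for x in range(205,310,6): print(x,h[188,x].tolist(),end=' ')
E
```

```text
[[256.7 178.6]
 [258.4 176.8]]
at [ 0.6342 -0.2288  0.184 ] yaw -7.4 dr [-0.0069  0.0019  0.0058] dp [-6.   4.3 -4.8]
205 [16, 106, 200] 211 [16, 102, 198] 217 [15, 102, 195] 223 [16, 103, 206] 229 [16, 104, 201] 235 [16, 106, 204] 241 [12, 77, 189] 247 [13, 80, 125] 253 [14, 76, 87] 259 [14, 74, 89] 265 [13, 69, 92] 271 [13, 79, 162] 277 [13, 74, 197] 283 [15, 102, 198] 289 [15, 101, 197] 295 [16, 102, 203] 301 [16, 103, 195] 307 [16, 103, 183]
```

View pics/w9.png

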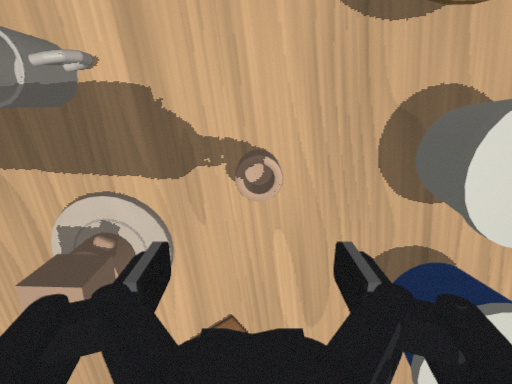

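The round tier's rim is centred at (259.5,177), which is about (0.641,-0.224). I'll descend in two stages.

Request:
move_arm(
  plan=[
    {"dp": [0, 4, -2.5], "dr": [-0.007, 0.002, 0.006], "hand": -1},
    {"dp": [15, 2, -2.5], "dr": [0, 0, 0], "hand": -1},
    {"dp": [30, 0, 0], "dr": [0, 0, 0], "hand": -1},
    {"dp": [40, 0, 0], "dr": [0, 0, 0], "hand": -1},
    {"dp": [25, 0, 0], "dr": [0, 0, 0], "hand": -1},
    {"dp": [8, 0, 0], "dr": [0, 0, 0], "hand": -1},
    {"dp": [0, 0, 0], "dr": [0, 0, 0], "hand": -1},
    {"dp": [0, 0, 0], "dr": [0, 0, 0], "hand": -1},
  ],
)

```text
time_s: 28.65
ee_pos: [0.6414, -0.223, 0.06]
tool_rot: [0.469, 0.53, 0.469, -0.529]
wrist_force: [0.4, 0.6, -0.7]
opening: 0.0851
```

```bash
python3 - <<'E'
from h import *
go([.6412,-.224,.014],-7)
E
```

```text
at [ 0.6414 -0.223   0.06  ] yaw -6.91 dr [ 0.0016 -0.001  -0.0009] dp [46.  -0.1  1. ]
```

Request:
move_arm(
  plan=[
    {"dp": [15, 0, 1], "dr": [0, 0, 0], "hand": -1},
    {"dp": [15, 0, 0], "dr": [0, 0, 0], "hand": -1},
    {"dp": [8, 0, 0], "dr": [0, 0, 0], "hand": -1},
    {"dp": [5, 0, 0], "dr": [0, 0, 0], "hand": -1},
    {"dp": [2, 0, 0], "dr": [0, 0, 0], "hand": -1},
    {"dp": [0, 0, 0], "dr": [0, 0, 0], "hand": -1},
    {"dp": [0, 0, 0], "dr": [0, 0, 0], "hand": -1},
  ],
)

```text
time_s: 29.52
ee_pos: [0.6424, -0.2244, 0.0136]
tool_rot: [0.47, 0.53, 0.468, -0.528]
wrist_force: [-0.4, 0.3, -0.7]
opening: 0.085
```

```bash
python3 - <<'E'
from h import *
go([.6412,-.224,.014],-7)
E
```

```text
at [ 0.6424 -0.2244  0.0136] yaw -6.92 dr [ 0.0013 -0.0003 -0.0035] dp [-0.4 -1.2 -0.3]
```

Request:
move_arm(
  plan=[
    {"dp": [0, -1, 0], "dr": [0, 0, -0.003], "hand": -1},
    {"dp": [0, 0, 0], "dr": [0, 0, 0], "hand": -0.3},
    {"dp": [0, 0, 0], "dr": [0, 0, 0], "hand": 0},
    {"dp": [0, 0, 0], "dr": [0, 0, 0], "hand": 0.3},
    {"dp": [0, 0, 0], "dr": [0, 0, 0], "hand": 0.6},
    {"dp": [0, 0, 0], "dr": [0, 0, 0], "hand": 1},
    {"dp": [0, 0, 0], "dr": [0, 0, 0], "hand": 1},
    {"dp": [0, 0, 0], "dr": [0, 0, 0], "hand": 1},
  ],
)

```text
time_s: 30.52
ee_pos: [0.642, -0.2245, 0.0147]
tool_rot: [0.469, 0.53, 0.468, -0.529]
wrist_force: [-0.4, 0.1, 1.5]
opening: 0.0482
```

Request:
move_arm(
  plan=[
    {"dp": [-5, 0, 0], "dr": [0, 0, 0], "hand": 1},
    {"dp": [-20, 0, 0], "dr": [0, 0, 0], "hand": 1},
    {"dp": [-40, 0, 0], "dr": [0, 0, 0], "hand": 1},
    {"dp": [-50, 0, 0], "dr": [0, 0, 0], "hand": 1},
    {"dp": [-50, 0, 0], "dr": [0, 0, 0], "hand": 1},
    {"dp": [-25, 0, 0], "dr": [0, 0, 0], "hand": 1},
    {"dp": [-10, 0, 0], "dr": [0, 0, 0], "hand": 1},
    {"dp": [0, 0, 0], "dr": [0, 0, 0], "hand": 1},
    {"dp": [0, 0, 0], "dr": [0, 0, 0], "hand": 1},
  ],
)

```text
time_s: 31.65
ee_pos: [0.6405, -0.2235, 0.2264]
tool_rot: [0.47, 0.53, 0.469, -0.528]
wrist_force: [0.1, 0.3, -2.5]
opening: 0.0486
```

```bash
python3 - <<'E'
from h import *
go([.4449,-.3067,.2],-7)
shot('wrist','w10')
E
```

```text
at [ 0.6405 -0.2235  0.2264] yaw -6.86 dr [ 0.0025 -0.0003 -0.0027] dp [  26.4 -184.   106.4]
```

View pics/w10.png

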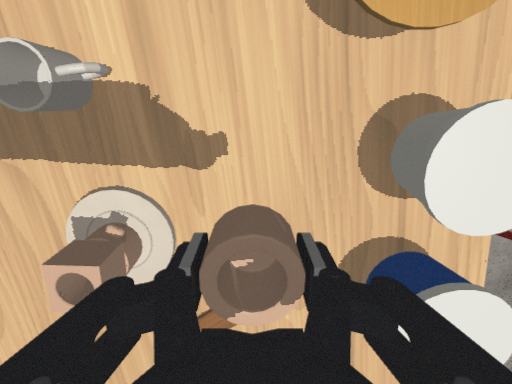

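The round tier is held upright, with its rim centred at about (252,277). I'll check the in-hand offset and move over the stack.

```bash
python3 - <<'E'
from h import *
c=cam('wrist');t,r=pose();z=t[2]+.0323
print('in-hand',(r.inv().apply(plane(c,[[252,277],[200,277],[304,277],[252,228],[252,326]],z)-t)*1000).round(1))
E
```

```text
in-hand [[-32.3  -0.1  -2.4]
 [-32.4 -23.5  -2.4]
 [-32.2  23.2  -2.4]
 [-32.3  -0.1 -26.4]
 [-32.3  -0.1  24.6]]
```

Request:
move_arm(
  plan=[
    {"dp": [0, -18, 10], "dr": [0, 0, 0], "hand": 1},
    {"dp": [0, -36, 21], "dr": [0, 0, 0], "hand": 1},
    {"dp": [0, -40, 23], "dr": [0, 0, 0], "hand": 1},
    {"dp": [0, -40, 23], "dr": [0, 0, 0], "hand": 1},
    {"dp": [0, -30, 17], "dr": [0, 0, 0], "hand": 1},
    {"dp": [0, -14, 8], "dr": [0, 0, 0], "hand": 1},
    {"dp": [0, -3, 2], "dr": [0, 0, 0], "hand": 1},
    {"dp": [0, 0, 0], "dr": [0, 0, 0], "hand": 1},
    {"dp": [0, 0, 0], "dr": [0, 0, 0], "hand": 1},
    {"dp": [0, 0, 0], "dr": [0, 0, 0], "hand": 1},
  ],
)

```text
time_s: 32.95
ee_pos: [0.4429, -0.3033, 0.217]
tool_rot: [0.466, 0.528, 0.475, -0.528]
wrist_force: [-0.6, 0.4, -1.8]
opening: 0.0486
```

```bash
python3 - <<'E'
from h import *
go([.4449,-.3067,.145],-7)
E
```

```text
at [ 0.4429 -0.3033  0.217 ] yaw -6.56 dr [ 0.0076 -0.0085  0.0083] dp [72.   2.4  3.2]
```

Request:
move_arm(
  plan=[
    {"dp": [0, 2, 3], "dr": [0.007, -0.008, 0.008], "hand": 1},
    {"dp": [10, 0, 0], "dr": [0, 0, 0], "hand": 1},
    {"dp": [25, 0, 0], "dr": [0, 0, 0], "hand": 1},
    {"dp": [20, 0, 0], "dr": [0, 0, 0], "hand": 1},
    {"dp": [8, 0, 0], "dr": [0, 0, 0], "hand": 1},
    {"dp": [0, 0, 0], "dr": [0, 0, 0], "hand": 1},
    {"dp": [0, 0, 0], "dr": [0, 0, 0], "hand": 1},
  ],
)

```text
time_s: 33.83
ee_pos: [0.4456, -0.306, 0.1508]
tool_rot: [0.469, 0.529, 0.469, -0.529]
wrist_force: [-0.6, 0.2, -1.7]
opening: 0.0485
```

```bash
python3 - <<'E'
from h import *
go([.4449,-.3072,.1277],-7)
E
```

```text
at [ 0.4456 -0.306   0.1508] yaw -6.92 dr [ 0.0014 -0.0002 -0.0007] dp [23.1 -0.5  1.3]
```

Request:
move_arm(
  plan=[
    {"dp": [5, -0.5, 1.3], "dr": [0, 0, 0], "hand": 1},
    {"dp": [5, 0, 0], "dr": [0, 0, 0], "hand": 1},
    {"dp": [2, 0, 0], "dr": [0, 0, 0], "hand": 1},
    {"dp": [0, 0, 0], "dr": [0, 0, 0], "hand": 1},
    {"dp": [0, 0, 0], "dr": [0, 0, 0], "hand": 1},
  ],
)

```text
time_s: 34.45
ee_pos: [0.4455, -0.3078, 0.1392]
tool_rot: [0.47, 0.53, 0.468, -0.529]
wrist_force: [-0.1, 0.2, -0.4]
opening: 0.0485
```

```bash
python3 - <<'E'
from h import *
go([.4449,-.3072,.1277],-7)
E
```

```text
at [ 0.4455 -0.3078  0.1392] yaw -6.92 dr [ 0.0013  0.0009 -0.0024] dp [11.5 -0.6 -0.5]
```

Request:
move_arm(
  plan=[
    {"dp": [2.5, -0.6, -0.5], "dr": [0, 0, -0.002], "hand": 1},
    {"dp": [2, 0, 0], "dr": [0, 0, 0], "hand": 1},
    {"dp": [2, 0, 0], "dr": [0, 0, 0], "hand": 1},
    {"dp": [2, 0, 0], "dr": [0, 0, 0], "hand": 1},
    {"dp": [0.5, 0, 0], "dr": [0, 0, 0], "hand": 1},
  ],
)

```text
time_s: 35.08
ee_pos: [0.445, -0.3072, 0.1297]
tool_rot: [-0.469, -0.529, -0.469, 0.529]
wrist_force: [-0.5, -0.2, -0.9]
opening: 0.0487
```

Request:
move_arm(
  plan=[
    {"dp": [1, 0, 0], "dr": [0, 0, 0], "hand": 1},
    {"dp": [1, 0, 0], "dr": [0, 0, 0], "hand": 1},
  ],
)

```text
time_s: 35.33
ee_pos: [0.445, -0.3072, 0.1277]
tool_rot: [-0.469, -0.529, -0.468, 0.529]
wrist_force: [-0.5, 0.4, 0.4]
opening: 0.0486
```

Request:
move_arm(
  plan=[
    {"dp": [0.8, 0, 0], "dr": [0, 0, 0], "hand": 1},
  ],
)

```text
time_s: 35.45
ee_pos: [0.4452, -0.3074, 0.1276]
tool_rot: [-0.469, -0.529, -0.468, 0.529]
wrist_force: [-3.7, 2.2, 11.6]
opening: 0.049
```

Seated at 0.1276 against the expected 0.1277. I'll release and rise.

Request:
move_arm(
  plan=[
    {"dp": [0, 0, 0], "dr": [0, 0, 0], "hand": 1},
    {"dp": [0, 0, 0], "dr": [0, 0, 0], "hand": 0},
    {"dp": [0, 0, 0], "dr": [0, 0, 0], "hand": -0.5},
    {"dp": [0, 0, 0], "dr": [0, 0, 0], "hand": -1},
    {"dp": [0, 0, 0], "dr": [0, 0, 0], "hand": -1},
    {"dp": [0, 0, 0], "dr": [0, 0, 0], "hand": -1},
    {"dp": [-10, 0, 0], "dr": [0, 0, 0], "hand": -1},
    {"dp": [-25, 0, 0], "dr": [0, 0, 0], "hand": -1},
    {"dp": [-40, 0, 0], "dr": [0, 0, 0], "hand": -1},
    {"dp": [-35, 0, 0], "dr": [0, 0, 0], "hand": -1},
    {"dp": [-10, 0, 0], "dr": [0, 0, 0], "hand": -1},
    {"dp": [0, 0, 0], "dr": [0, 0, 0], "hand": -1},
    {"dp": [0, 0, 0], "dr": [0, 0, 0], "hand": -1},
    {"dp": [0, 0, 0], "dr": [0, 0, 0], "hand": -1},
  ],
)

```text
time_s: 37.2
ee_pos: [0.4446, -0.3065, 0.2519]
tool_rot: [-0.469, -0.529, -0.469, 0.529]
wrist_force: [0.2, 0.2, -0.2]
opening: 0.0855
```

```bash
python3 - <<'E'
from h import *
im,c=shot('wrist','w11');print(pose()[0],proj(c,[[.445,-.3072,.16]]).round(1))
go([.6015,.081,.2])
E
```

```text
[ 0.44449739 -0.30654306  0.25183158] [[252.8 196.8]]
at [ 0.4445 -0.3065  0.2518] yaw -6.89 dr [0.     0.0006 0.0001] dp [  51.8  109.3 -403.6]
```

View pics/w11.png

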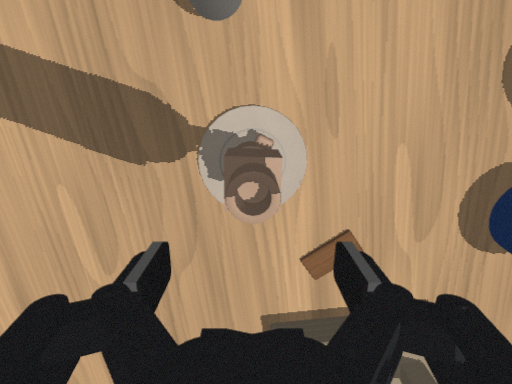

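The round tier's mouth is centred at about (253,195) against a predicted rim centre of (252.8,196.8), so it is seated and concentric. Now for the lid.

Request:
move_arm(
  plan=[
    {"dp": [0, 6, -20], "dr": [0, 0, 0], "hand": -1},
    {"dp": [0, 11, -40], "dr": [0, 0, 0], "hand": -1},
    {"dp": [0, 12, -45], "dr": [0, 0, 0], "hand": -1},
    {"dp": [5, 12, -45], "dr": [0, 0, 0], "hand": -1},
    {"dp": [10, 12, -45], "dr": [0, 0, 0], "hand": -1},
    {"dp": [10, 12, -45], "dr": [0, 0, 0], "hand": -1},
    {"dp": [10, 12, -45], "dr": [0, 0, 0], "hand": -1},
    {"dp": [10, 12, -45], "dr": [0, 0, 0], "hand": -1},
    {"dp": [5, 10, -38], "dr": [0, 0, 0], "hand": -1},
    {"dp": [0, 7, -25], "dr": [0, 0, 0], "hand": -1},
    {"dp": [0, 3, -10], "dr": [0, 0, 0], "hand": -1},
    {"dp": [0, 0, 0], "dr": [0, 0, 0], "hand": -1},
    {"dp": [0, 0, 0], "dr": [0, 0, 0], "hand": -1},
    {"dp": [0, 0, 0], "dr": [0, 0, 0], "hand": -1},
    {"dp": [0, 0, 0], "dr": [0, 0, 0], "hand": -1},
  ],
)

```text
time_s: 39.12
ee_pos: [0.6026, 0.0867, 0.192]
tool_rot: [-0.464, -0.528, -0.47, 0.534]
wrist_force: [-0.5, 0.5, -1.0]
opening: 0.0856
```

```bash
python3 - <<'E'
from h import *
im,c=shot('wrist','w12');p=proj(c,[[.6015,.081,.042],[.6015,.081,.01]]);print(p.round(1))
go([.6015,.081,.021],-7)
x,y=p[0].astype(int);cr=im[y-60:y+60,x-80:x+80];print(x-80,y-60)
cv2.imwrite('pics/w12c.png',cv2.resize(cr[:,:,::-1],None,fx=5,fy=5,interpolation=2))
E
```

```text
[[253.5 184.5]
 [253.7 177.2]]
at [0.6027 0.0868 0.192 ] yaw -7.39 dr [-0.0068  0.0007  0.0112] dp [171.   -0.5   5.9]
173 124
```

View pics/w12c.png

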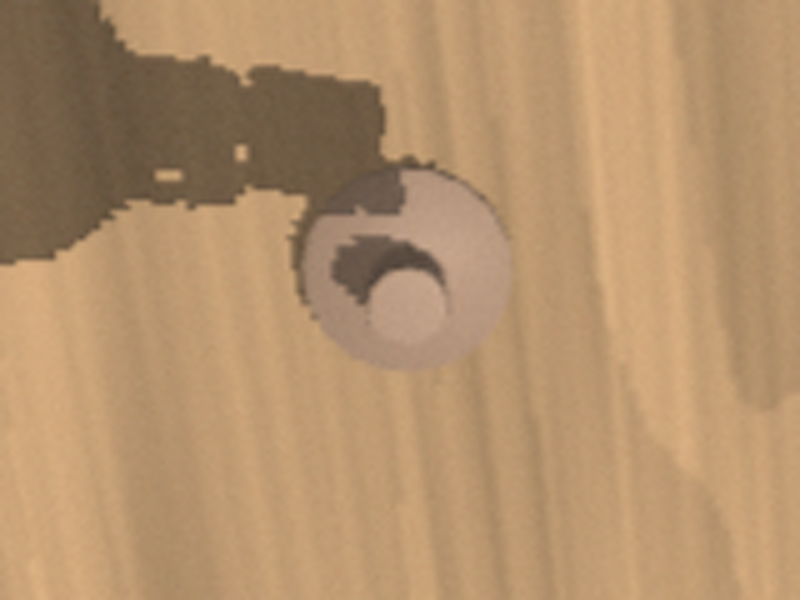

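The knob's top is at (254.6,185.2), within 1 mm of the prediction.

Request:
move_arm(
  plan=[
    {"dp": [0, 0.5, 6], "dr": [-0.007, 0, 0.011], "hand": -1},
    {"dp": [15, 0, 0], "dr": [0, 0, 0], "hand": -1},
    {"dp": [30, 0, 0], "dr": [0, 0, 0], "hand": -1},
    {"dp": [40, 0, 0], "dr": [0, 0, 0], "hand": -1},
    {"dp": [25, 0, 0], "dr": [0, 0, 0], "hand": -1},
    {"dp": [8, 0, 0], "dr": [0, 0, 0], "hand": -1},
    {"dp": [0, 0, 0], "dr": [0, 0, 0], "hand": -1},
    {"dp": [0, 0, 0], "dr": [0, 0, 0], "hand": -1},
  ],
)

```text
time_s: 40.17
ee_pos: [0.6017, 0.0791, 0.0681]
tool_rot: [-0.469, -0.53, -0.468, 0.53]
wrist_force: [-0.7, 0.7, -1.1]
opening: 0.0856
```

```bash
python3 - <<'E'
from h import *
go([.6025,.0804,.024],-7)
E
```

```text
at [0.6017 0.0791 0.0681] yaw -7.01 dr [-0.0001  0.0009 -0.0008] dp [44.1  0.6 -1.4]
```

Request:
move_arm(
  plan=[
    {"dp": [10, 0, -1], "dr": [0, 0, 0], "hand": -0.5},
    {"dp": [15, 0, -0.5], "dr": [0, 0, 0], "hand": -0.5},
    {"dp": [9, 0, 0], "dr": [0, 0, 0], "hand": -0.5},
    {"dp": [6, 0, 0], "dr": [0, 0, 0], "hand": -0.5},
    {"dp": [2, 0, 0], "dr": [0, 0, 0], "hand": -0.5},
    {"dp": [0, 0, 0], "dr": [0, 0, 0], "hand": -0.5},
    {"dp": [0, 0, 0], "dr": [0, 0, 0], "hand": -0.5},
  ],
)

```text
time_s: 41.05
ee_pos: [0.603, 0.0808, 0.0247]
tool_rot: [0.469, 0.53, 0.467, -0.529]
wrist_force: [-0.4, -0.0, -0.2]
opening: 0.0643
```

```bash
python3 - <<'E'
from h import *
go([.6025,.0804,.024],-7)
E
```

```text
at [0.603  0.0808 0.0247] yaw -7.02 dr [-0.0003  0.0005 -0.0033] dp [ 0.7 -0.4  0.4]
```

Request:
move_arm(
  plan=[
    {"dp": [0, -0.5, 0.4], "dr": [0, 0, -0.003], "hand": 0},
    {"dp": [0, 0, 0], "dr": [0, 0, 0], "hand": 0.3},
    {"dp": [0, 0, 0], "dr": [0, 0, 0], "hand": 0.5},
    {"dp": [0, 0, 0], "dr": [0, 0, 0], "hand": 0.6},
    {"dp": [0, 0, 0], "dr": [0, 0, 0], "hand": 0.7},
    {"dp": [0, 0, 0], "dr": [0, 0, 0], "hand": 1},
    {"dp": [0, 0, 0], "dr": [0, 0, 0], "hand": 1},
    {"dp": [0, 0, 0], "dr": [0, 0, 0], "hand": 1},
  ],
)

```text
time_s: 42.05
ee_pos: [0.6028, 0.0804, 0.0255]
tool_rot: [0.469, 0.53, 0.468, -0.53]
wrist_force: [-0.1, -0.2, 0.9]
opening: 0.0152
```

Request:
move_arm(
  plan=[
    {"dp": [-5, 0, 0], "dr": [0, 0, 0], "hand": 1},
    {"dp": [-20, 0, 0], "dr": [0, 0, 0], "hand": 1},
    {"dp": [-40, 0, 0], "dr": [0, 0, 0], "hand": 1},
    {"dp": [-50, 0, 0], "dr": [0, 0, 0], "hand": 1},
    {"dp": [-50, 0, 0], "dr": [0, 0, 0], "hand": 1},
    {"dp": [-40, 0, 0], "dr": [0, 0, 0], "hand": 1},
    {"dp": [-25, 0, 0], "dr": [0, 0, 0], "hand": 1},
    {"dp": [-10, 0, 0], "dr": [0, 0, 0], "hand": 1},
    {"dp": [0, 0, 0], "dr": [0, 0, 0], "hand": 1},
    {"dp": [0, 0, 0], "dr": [0, 0, 0], "hand": 1},
  ],
)

```text
time_s: 43.3
ee_pos: [0.601, 0.0818, 0.2811]
tool_rot: [0.47, 0.53, 0.468, -0.528]
wrist_force: [-0.3, -0.5, -0.6]
opening: 0.0157
```

```bash
python3 - <<'E'
from h import *
go([.445,-.3072,.25],-7)
shot('wrist','w13')
E
```

```text
at [0.601  0.0818 0.2811] yaw -6.86 dr [ 0.0025 -0.0011 -0.0049] dp [  31.1 -107.5  405.1]
```

View pics/w13.png

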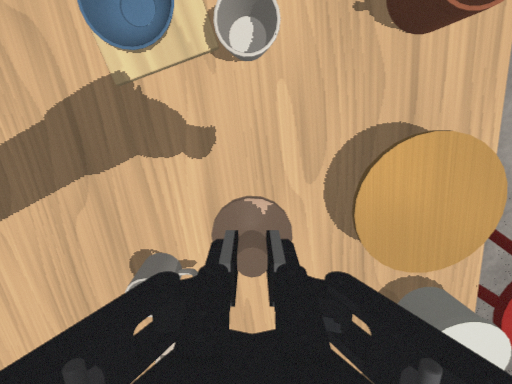

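The lid is held with its flange spanning columns 212–292 and its top at row 196. I'll check the in-hand offset and move it over the stack.

```bash
python3 - <<'E'
from h import *
c=cam('wrist');t,r=pose();f=lambda uv,dz:(r.inv().apply(plane(c,uv,t[2]+dz)-t)*1000).round(1)
print('flange',f([[252,196.5]],-.0155),f([[212,237],[292,237]],-.0155),'knob',f([[252,277]],.0165))
E
```

```text
flange [[ 15.5  -0.2 -24.7]] [[ 15.4 -24.8   1.4]
 [ 15.6  24.5   1.5]] knob [[-16.5  -0.1   8.3]]
```

Request:
move_arm(
  plan=[
    {"dp": [0, -6, 20], "dr": [0, 0, 0], "hand": 1},
    {"dp": [0, -11, 40], "dr": [0, 0, 0], "hand": 1},
    {"dp": [0, -12, 45], "dr": [0, 0, 0], "hand": 1},
    {"dp": [0, -12, 45], "dr": [0, 0, 0], "hand": 1},
    {"dp": [0, -12, 45], "dr": [0, 0, 0], "hand": 1},
    {"dp": [0, -12, 45], "dr": [0, 0, 0], "hand": 1},
    {"dp": [0, -12, 45], "dr": [0, 0, 0], "hand": 1},
    {"dp": [0, -11, 40], "dr": [0, 0, 0], "hand": 1},
    {"dp": [0, -9, 35], "dr": [0, 0, 0], "hand": 1},
    {"dp": [0, -7, 25], "dr": [0, 0, 0], "hand": 1},
    {"dp": [0, -3, 12], "dr": [0, 0, 0], "hand": 1},
    {"dp": [0, 0, 0], "dr": [0, 0, 0], "hand": 1},
    {"dp": [0, 0, 0], "dr": [0, 0, 0], "hand": 1},
    {"dp": [0, 0, 0], "dr": [0, 0, 0], "hand": 1},
  ],
)

```text
time_s: 45.1
ee_pos: [0.4386, -0.3077, 0.2665]
tool_rot: [-0.464, -0.527, -0.476, 0.529]
wrist_force: [-0.5, -0.3, -0.5]
opening: 0.0156
```

```bash
python3 - <<'E'
from h import *
go([.445,-.3072,.2],-7)
E
```

```text
at [ 0.4386 -0.3077  0.2665] yaw -6.61 dr [ 0.0067 -0.0091  0.0148] dp [66.5  6.3 -1.3]
```

Request:
move_arm(
  plan=[
    {"dp": [0, 6, -1], "dr": [0.007, -0.009, 0.015], "hand": 1},
    {"dp": [10, 0, 0], "dr": [0, 0, 0], "hand": 1},
    {"dp": [25, 0, 0], "dr": [0, 0, 0], "hand": 1},
    {"dp": [15, 0, 0], "dr": [0, 0, 0], "hand": 1},
    {"dp": [6, 0, 0], "dr": [0, 0, 0], "hand": 1},
    {"dp": [0, 0, 0], "dr": [0, 0, 0], "hand": 1},
    {"dp": [0, 0, 0], "dr": [0, 0, 0], "hand": 1},
  ],
)

```text
time_s: 45.98
ee_pos: [0.4465, -0.3058, 0.2085]
tool_rot: [0.47, 0.529, 0.468, -0.529]
wrist_force: [0.2, -0.7, -0.7]
opening: 0.0156
```

```bash
python3 - <<'E'
from h import *
go([.445,-.3072,.1785],-7)
E
```

```text
at [ 0.4465 -0.3058  0.2085] yaw -6.87 dr [ 0.0023  0.001  -0.0026] dp [30.  -1.3  1.6]
```

Request:
move_arm(
  plan=[
    {"dp": [5, -1.3, 1.6], "dr": [0.002, 0.001, -0.003], "hand": 1},
    {"dp": [8, 0, 0], "dr": [0, 0, 0], "hand": 1},
    {"dp": [6, 0, 0], "dr": [0, 0, 0], "hand": 1},
    {"dp": [0, 0, 0], "dr": [0, 0, 0], "hand": 1},
    {"dp": [0, 0, 0], "dr": [0, 0, 0], "hand": 1},
  ],
)

```text
time_s: 46.6
ee_pos: [0.4452, -0.3077, 0.1889]
tool_rot: [-0.469, -0.53, -0.468, 0.53]
wrist_force: [0.2, -0.3, -1.4]
opening: 0.0152
```

```bash
python3 - <<'E'
from h import *
go([.445,-.3072,.1785],-7)
E
```

```text
at [ 0.4452 -0.3077  0.1889] yaw -7.01 dr [-0.0001  0.0005 -0.0004] dp [10.4 -0.3 -0.4]
```

Request:
move_arm(
  plan=[
    {"dp": [2, -0.3, -0.4], "dr": [0, 0, 0], "hand": 1},
    {"dp": [2, 0, 0], "dr": [0, 0, 0], "hand": 1},
    {"dp": [2, 0, 0], "dr": [0, 0, 0], "hand": 1},
    {"dp": [1.5, 0, 0], "dr": [0, 0, 0], "hand": 1},
    {"dp": [0.5, 0, 0], "dr": [0, 0, 0], "hand": 1},
  ],
)

```text
time_s: 47.22
ee_pos: [0.4451, -0.3073, 0.1807]
tool_rot: [-0.469, -0.53, -0.468, 0.53]
wrist_force: [-0.5, -0.9, -1.3]
opening: 0.0154
```

Request:
move_arm(
  plan=[
    {"dp": [1, 0, 0], "dr": [0, 0, 0], "hand": 1},
    {"dp": [1, 0, 0], "dr": [0, 0, 0], "hand": 1},
  ],
)

```text
time_s: 47.48
ee_pos: [0.4452, -0.3073, 0.1786]
tool_rot: [0.469, 0.53, 0.468, -0.53]
wrist_force: [-0.4, 0.5, -0.8]
opening: 0.0157
```

Request:
move_arm(
  plan=[
    {"dp": [0.7, 0, 0], "dr": [0, 0, 0], "hand": 1},
  ],
)

```text
time_s: 47.6
ee_pos: [0.4454, -0.3074, 0.1784]
tool_rot: [0.469, 0.53, 0.468, -0.53]
wrist_force: [-1.0, 1.4, 8.4]
opening: 0.0152
```

Contact at the seated height. I'll release, rise and check.

Request:
move_arm(
  plan=[
    {"dp": [0, 0, 0], "dr": [0, 0, 0], "hand": 1},
    {"dp": [0, 0, 0], "dr": [0, 0, 0], "hand": 0.4},
    {"dp": [0, 0, 0], "dr": [0, 0, 0], "hand": 0},
    {"dp": [0, 0, 0], "dr": [0, 0, 0], "hand": -0.5},
    {"dp": [0, 0, 0], "dr": [0, 0, 0], "hand": -1},
    {"dp": [0, 0, 0], "dr": [0, 0, 0], "hand": -1},
    {"dp": [-10, 0, 0], "dr": [0, 0, 0], "hand": -1},
    {"dp": [-25, 0, 0], "dr": [0, 0, 0], "hand": -1},
    {"dp": [-40, 0, 0], "dr": [0, 0, 0], "hand": -1},
    {"dp": [-40, 0, 0], "dr": [0, 0, 0], "hand": -1},
    {"dp": [-10, 0, 0], "dr": [0, 0, 0], "hand": -1},
    {"dp": [0, 0, 0], "dr": [0, 0, 0], "hand": -1},
    {"dp": [0, 0, 0], "dr": [0, 0, 0], "hand": -1},
    {"dp": [0, 0, 0], "dr": [0, 0, 0], "hand": -1},
  ],
)

```text
time_s: 49.35
ee_pos: [0.4445, -0.3066, 0.3079]
tool_rot: [-0.469, -0.529, -0.468, 0.53]
wrist_force: [-0.1, -0.2, -0.3]
opening: 0.0855
```

```bash
python3 - <<'E'
from h import *
im,c=shot('wrist','w14');p=proj(c,[[.4451,-.3073,.195],[.4451,-.3073,.165]]);print(pose()[0],p.round(1))
a,_=shot('side','s14');u=proj(cam('side'),[[.445,-.306,.1]])[0].astype(int)
A=cv2.resize(im[70:262,156:348][:,:,::-1],(560,560),interpolation=2);cr=a[max(0,u[1]-70):u[1]+50,max(0,u[0]-35):u[0]+35]
B=cv2.resize(cr[:,:,::-1],(240,int(240*cr.shape[0]/cr.shape[1])),interpolation=2)
B=cv2.copyMakeBorder(B,0,max(0,560-B.shape[0]),0,0,0)[:560];cv2.imwrite('pics/fin.png',np.hstack([A,B]))
E
```

```text
[ 0.44448055 -0.30657204  0.30783649] [[252.9 189.8]
 [252.8 181.5]]
```

View pics/fin.png

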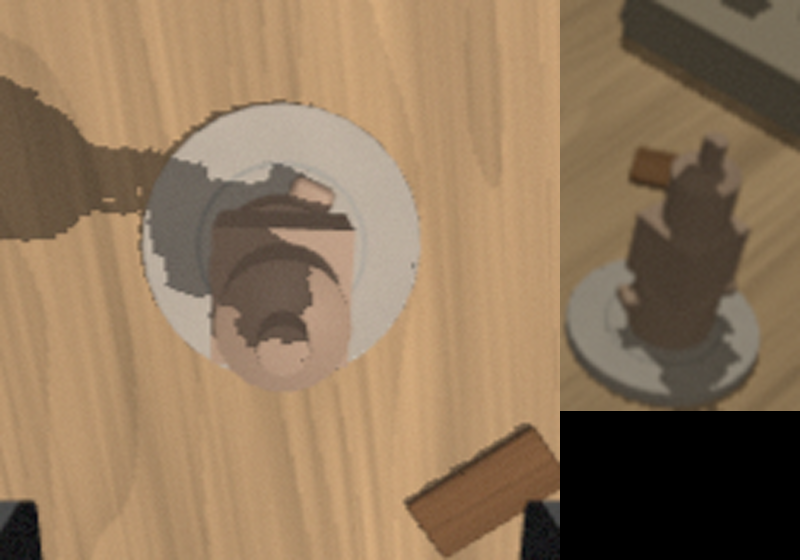

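The lid knob is at (253.4,189) against a predicted (252.9,189.8). The stack is upright and concentric inside the bat's ring, and nothing is touching it, so I'm handing in.

```bash
python3 -c "
from plant import ctrl
print(ctrl.finish_job(), ctrl.observe()['time_s'])"
```

```text
the job is handed in; nothing more can be done
the job is handed in; nothing more can be done
```

The jar is assembled on the bat: crock, square tier, round tier and lid, each lowered until it touched, then released. I handed the job in at about 49 s of the 115 s allowed; no verdict is reported.

- **Seating:** each piece touched down within 0.2 mm of its expected height. After each release, the wrist view showed the piece within about 2 px (roughly 2 mm) of where it should be.
- **Final check:** the lid knob was within 1 px of its predicted spot. The side view showed the stack upright inside the bat's grey ring, with the gripper open and well above it.
- **Disagreements:**
  - My first wrist measurement was about 14 mm off because the arm was still moving, so I took it again once the arm had settled.
  - One later view put the crock about 5 mm from the bat's centre, where the first fit had put it within 1 mm. Both are inside the 15 mm allowed.
  - Setting the crock down briefly pressed at 40 N on the wrist sensor, through the held crock, when I tested for contact. The later contacts stayed under 17 N.
- **Bystanders:** nothing touched the mug, tumbler or bowl as far as the forces and pictures show, but I did not measure their positions again at the end.

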